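Align a wafer carrier by its flat and feed it into the marking station

TASK

Load the wafer carrier into the marking station: reaching in at a slant under the ionising bar, turn the round carrier with the fingertips where it lies on the infeed until its flat edge lies flush against the steel alignment bar, without touching the ionising bar. Then take the push stick and, with it alone, slide the carrier along the alignment bar under the low guard right up to the end stop, flat still flush with the bar. Draw the stick out and lay it down on its blade on the desk beside the station, with the things standing around left where they are.

Things in the scene. Friction and masses are not known exactly. Their poses are not given: they have to be found in the camera images.
- station: Fixed marking station; origin on the desk, x away from the robot, y = feed direction (open infeed at -y, hood at +y). Its mm: base plate top z=14, x -75..85, y -146..160; slippery (friction about 0.2). Infeed bounded by a lip in front (x=-57, 6 high), an angled lead-in to the hood, and two 8 mm pins, 10 high, at x=+-26, y=-112, with a 44 mm gap between them for the push stick.
- bar_face (a point): Point on the straight front face of the steel alignment bar, at the infeed (station x=39.5, y=-54, z=19 mm). The bar is 14 mm wide, stands 14 mm above the plate, runs along the station's y from -128 to 150 and so on into the hood. Its face looks to the station's -x.
- mouth (a point): Middle of the guard's low opening, on the plate (station x=0, y=20, z=14 mm). Opening 20 mm high. The hood (white guard face, amber windows) covers x -66..64, y 20..156 to z=62, a marking head on it (x -18..67, y 84..140) to z=175. Inside, a near guide with its face at x=-47 leaves 86.5 mm to the alignment bar: the carrier (90 mm) enters only with its flat on the bar.
- seat (a point): Where the carrier's origin lies at the end: station x=0, y=80, z=14 mm (on the plate), its flat on the alignment bar and its rim against the end stop, whose face is at y=125.
- ion_bar: Ionising bar hung over the infeed: 26 x 26 mm, 124 long along station y; origin at its centre, at station x=-6, y=-59, z=184; its points reach 20 mm lower, 150 above the plate. Two arms go back (+x) from it to posts at x=71, y=-108 and -10. It is where a gripper pointing straight down on the carrier would be: lean the wrist 25 to 45 degrees to the station's -x. Never touch.
- carrier: Loose round aluminium wafer carrier, dark wafer on top: 90 mm across, 10 thick, 0.2 kg, one flat 43 mm long on its rim. Origin: centre of the circle, underside; x points to the middle of the flat. Starts turned 37 to 80 degrees counter-clockwise from flush (x along station x). Too wide to grip; spread fingertips pressed lightly on its top (5 to 20 N) turn and slide it.
- flat_mid (a point): Middle of the carrier's flat edge face, 39.5 mm from the carrier's centre along its x, half way up (5 mm). Flush on the bar it is at station x=39.5 mm.
- push_stick: Loose white plastic push stick, 0.14 kg. Origin under its grip, on the underside; y along the blade to the toe. Blade 18 wide, 8 high, from y=-37 to the toe at 205 mm; the toe, 32 wide, has two round nubs that cradle the carrier's rim (they touch it when the origin is 248 mm behind the carrier's centre). Upright grip fin over the origin: 14 thick (x), 60 long (y), top at z=53.
- stick_tip (a point): Middle of the push stick's toe, 205 mm ahead of its origin along y, 4 mm above the underside.
- shipper: round white single-wafer shipper box, 117 mm across, 13 mm high, lying flat on the desk; origin at the centre of its underside. A bystander.
- black_tweezers: black wafer tweezers, 126 mm long, 14 mm wide, 9 mm high, lying flat; long axis is y; origin mid-length on the underside. A bystander.
- magnifier: small folding magnifier, 45 x 30 x 14 mm, lying flat; origin at the centre of its underside. A bystander.
- pen: black pen, 142 mm long, 10 mm thick; long axis is y; origin mid-length on the underside. A bystander.
Not all that is in view belongs to the job. Leave any brown, red or turquoise look-alike of the carrier alone.

How it is judged:
By the outcome, as a careful person would: the job done as asked, in the order asked, and still so for the second after the job is handed in, with the robot touching nothing.
It also fails if it takes over 72 s, if anything falls off the work surface, if the arm or the gripper's body presses on something with over 40 N, if the wrist force passes 120 N, or if a joint passes its speed limit or range.

ROBOT

A 7-joint arm with a two-finger parallel gripper is mounted at the origin on a cart in front of the work surface, level with it; the furniture and walls round the work are solid. World frame = base frame: x ahead of the robot, y to its left, z up, the work surface at z = 0. Lengths are in m, angles in rad, forces in N, time in s.
With the tool pointing down it reaches from about 0.425 to 0.875 m from the base axis. Payload 8.4 kg.
Tool frame: the origin (TCP) lies on the centre line of the jaws, within the pads' length; the fingertips stand 11 mm ahead of it and the grasp point (between the pads) lies 8 mm behind it; z points along the fingers, y is the line along which they close (so a half turn about z gives the same grasp; the last joint's range is limited). The gripper opens to 85 mm and grips with 20 to 120 N. Pads are 22 mm wide; open, the fingers measure 114 mm over their backs; the gripper's body (76 mm by 85 mm) begins 54 mm behind the grasp point. The pads swing forward as they close: fully open they stand 13 mm farther back than shut.
Start: joints at [-1.239, 0.333, 0.04, 1.465, -0.013, 1.343, -0.059], TCP at [0.271, 0.591, 0.242] pointing down, gripper open.
Joint ranges: [-2.58, 2.58], [-0.38, 2.09], [-1.3, 1.39], [0.25, 2.4], [-1.5, 4.64], [0.08, 2.09], [-2.65, 2.65]. Speed limits (rad/s): [2.22, 2.22, 2.79, 2.79, 3.14, 3.14, 3.14].

INTERFACE

Orientations are given as a rotation vector (axis times angle).
In Python, from bench import monitor, capture, get_calibration, ctrl, boxes_of, outline_of, pinpoint gives the robot as it stands. The module is installed in compiled form; this text tells all that it offers.
- The arm moves only by the tool step_arm, never from a script. Its argument "increments" is one flat list of numbers, 7 for each row, row after row: the shift along the tool's x, y, z in mm, then the turn, a rotation vector about the tool's x, y, z in degrees, then the gripper's target within -1 to 1 (shut at 1, half-way at 0, fully open at -1). A call has 1 to 8 rows; each row shifts and turns the commanded pose from where the row before left it, along the tool's axes as they then stand; what a row does not reach is not made up. A row lasts 1/10 s, in which the tool goes at most 50 mm and 8.59 degrees, less where a joint would pass 70% of its speed; a pose out of reach is approached as far as the arm can. A call is refused whole if a number of a shift passes 50 or a number of a turn 8.59, either way. A call with a gripper value outside its range is refused whole. The fingers move at their own pace and stop on an object; "squeeze" is the grip in N (left out, the last holds). Time passes only in rows, so rows that do not move let the fingers close. It gives the time, the measured TCP pose, the force, the opening and the grip force at its end, in the units of the state.
- monitor.get_state(): the state, without advancing time (a new reading comes with each control period).
- capture(name): name is "scene" or "side" or "wrist"; returns (picture, depth): 480x640x3 uint8, red, green, blue; 480x640 float32, m along the optical axis (not along the pixel's ray), 0 where there is no reading.
- get_calibration(name): a dict with "fx", "fy", "cx", "cy" (pixels), "world_from_camera" (4x4, takes a point from camera to world coordinates); the wrist camera has in their place "T_tool_cam" (4x4, takes a point from camera to tool coordinates, whose origin is the TCP and whose axes are the flange's). Camera axes: x right, y up, looking along -z (the intrinsics and any distortion apply to the point x, -y, -z); pixel columns grow to the right and rows downward; lengths in m; the calibration is good to about 2 mm. A picture is of the moment at which its call begins: read the wrist's pose just before it. get_calibration takes no time and is no camera call.
- ctrl.close_job(): hands the job in; it is judged then, once.
Trained networks look in the newest picture that a camera, given by its name, has taken for a name from the list of things; names that differ only in an ending like _2 or _b are one class to them, and where a whole thing is asked for, a point or a joint stands for the part that bears it (a point fixed in the world has none). Each returns a list of dicts, best first, with "confidence" (0 to 1); they miss things now and then, are a little off and sometimes report something else, mostly with a low value. They report only what shows in the picture. A call takes as long as a camera call. They do not tell look-alikes from the thing itself.
- boxes_of(camera, query): "extent" ([centre column, centre row, width, height] in pixels, round what is visible of it).
- outline_of(camera, query): "mask" (480x640 bool, what is visible of it) and "extent" ([centre column, centre row, width, height] in pixels, round what is visible of it).
- pinpoint(camera, query): "point" ([column, row] in pixels: a listed point, or the origin of a listed thing).
The state is a dict: "t": time; "q": joint angles; "qvel": joint speeds; "tau": joint torques, N m; "position": TCP position; "tcp_rot": TCP orientation; "wrist_force": force on the tool from outside, world axes, zero at the start; "ft_torque": the same for the moment, N m; "opening": finger opening in m; "gripper_force": force on a finger pad.
Only numpy, scipy, OpenCV 4.12 (cv2) and the standard library are available. Lean on these libraries where they do the work, as an engineer would, in place of code of your own. Each camera call takes 0.05 s, during which the arm holds its last target. There are 200 camera calls.

## Working session

There is one attempt and no reset: what is moved stays moved. The work goes in short steps, Python scripts to look and compute and a tool call to move; the robot and the scene stay as the last step left them, time stands still between calls to the robot, and variables do not carry over. Pictures are saved under pics/ and viewed, at most 10 in all, crops included, and the job is handed in when it is done.

Besides the shell and the picture viewer there is one more tool, called by a JSON object that holds its "name" and its "arguments". step_arm: Moves the arm, as the interface text tells. Its arguments: {"type":"object","properties":{"increments":{"type":"array","items":{"type":"number"}},"squeeze":{"type":"number"}},"required":["increments"]}

```bash
mkdir -p pics; cat > h.py <<'E'
import numpy as np, cv2
from scipy.spatial.transform import Rotation as R
from bench import monitor, capture, get_calibration, ctrl, boxes_of, outline_of, pinpoint
def T_of(cam, st=None):
    c=get_calibration(cam)
    if 'world_from_camera' in c: return c,np.array(c['world_from_camera'])
    T=np.eye(4);T[:3,:3]=R.from_rotvec(st['tcp_rot']).as_matrix();T[:3,3]=st['position']
    return c,T@np.array(c['T_tool_cam'])
def ray(cam,uv,st=None):
    c,T=T_of(cam,st); uv=np.atleast_2d(np.array(uv,float))
    d=np.stack([(uv[:,0]-c['cx'])/c['fx'],-(uv[:,1]-c['cy'])/c['fy'],-np.ones(len(uv))],1)
    return T[:3,3],d@T[:3,:3].T
def onplane(cam,uv,z,st=None):
    o,d=ray(cam,uv,st); return o+d*((z-o[2])/d[:,2])[:,None]
def bydepth(cam,uv,dep,st=None):
    o,d=ray(cam,uv,st); return o+d*np.atleast_1d(dep)[:,None]
def save(n,im): cv2.imwrite('pics/'+n+'.png',im[:,:,::-1])
E
cat > a.py <<'E'
from h import *
st=monitor.get_state();print({k:np.round(v,3) for k,v in st.items()})
ims=[]
for cam in ('scene','side'):
    p,d=capture(cam);ims.append(p);np.savez('/tmp/'+cam,p=p,d=d)
    c=get_calibration(cam);print(cam,{k:np.round(v,3).tolist() if k=='world_from_camera' else v for k,v in c.items()})
    for q in ['station','bar_face','mouth','seat','ion_bar','carrier','flat_mid','push_stick','stick_tip','shipper','black_tweezers','magnifier','pen']:
        r=pinpoint(cam,q)[:3]
        for x in r:
            u,v=x['point'];ui,vi=int(np.clip(u,0,639)),int(np.clip(v,0,479))
            print(cam,q,round(x['confidence'],2),np.round([u,v],1),bydepth(cam,[u,v],d[vi,ui])[0].round(3))
    save(cam+'0',p)
E
python3 a.py
```

```text
{'t': np.float64(0.0), 'q': array([-1.239,  0.334,  0.04 ,  1.466, -0.013,  1.343, -0.058]), 'qvel': array([ 0.   , -0.001, -0.001, -0.001,  0.001, -0.001, -0.002]), 'tau': array([-0.0000e+00, -6.5854e+01,  1.3650e+00, -4.0558e+01,  1.7000e-02,
        1.2000e-02,  0.0000e+00]), 'position': array([0.271, 0.59 , 0.241]), 'tcp_rot': array([-6.710e-01, -3.069e+00,  3.000e-03]), 'wrist_force': array([-0.348, -0.711, -0.433]), 'ft_torque': array([-0.062, -0.036,  0.013]), 'gripper_force': np.float64(0.0), 'opening': np.float64(0.086)}
scene {'fx': 560.8648922663388, 'fy': 560.8648922663388, 'cx': 322.9243946459726, 'cy': 235.8621113652819, 'world_from_camera': [[-0.617, 0.547, -0.565, -0.322], [-0.787, -0.446, 0.427, 0.681], [-0.019, 0.708, 0.706, 1.229], [0.0, 0.0, 0.0, 1.0]]}
scene station 0.86 [289.5 286. ] [0.518 0.164 0.062]
scene bar_face 0.73 [297.7 265.3] [0.596 0.082 0.021]
scene mouth 0.97 [285.2 284.3] [0.533 0.169 0.059]
scene seat 0.79 [265.1 297.9] [0.533 0.235 0.052]
scene carrier 0.96 [310.7 278.5] [0.533 0.083 0.02 ]
scene carrier 0.95 [380.9 273.1] [ 0.429 -0.092  0.01 ]
[... 1142 characters left out ...]
.8] [0.747 0.131 0.008]
side flat_mid 0.94 [267.5 331. ] [ 0.42  -0.126 -0.001]
side flat_mid 0.87 [312.1 256.4] [0.553 0.103 0.024]
side flat_mid 0.77 [394.1 240.6] [0.792 0.17  0.003]
side push_stick 0.69 [315.7 260.4] [0.56  0.084 0.025]
side push_stick 0.58 [331.8 396.5] [ 0.528 -0.35   0.029]
side stick_tip 0.92 [326.4 320.3] [ 0.556 -0.116  0.003]
side shipper 0.87 [242.6 218.1] [0.381 0.331 0.011]
side black_tweezers 0.6 [238.1 350.9] [ 0.353 -0.19   0.011]
side black_tweezers 0.49 [237.3 267.4] [ 0.359  0.116 -0.001]
side black_tweezers 0.41 [377.8 414.3] [ 0.611 -0.386  0.007]
side magnifier 0.58 [238.7 349.9] [ 0.354 -0.187  0.011]
side pen 0.82 [377.9 414.4] [ 0.611 -0.387  0.007]
```

View pics/scene0.png

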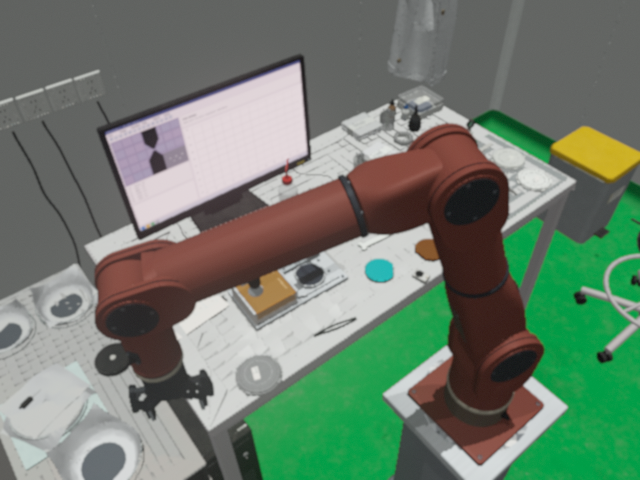

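View pics/side0.png

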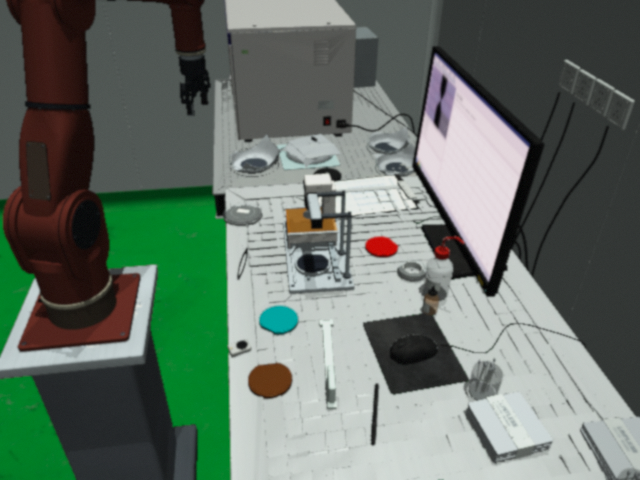

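The scene shot shows the arm at far left and the station at about (285,285) with decoys. The side shot shows the station at (315,255), the carrier on the infeed at (312,264), and the push stick at (330,360) with its toe at (326,322) and grip at (331,397). Teal and brown look-alikes are at (278,319) and (270,380), the magnifier at (239,348) and the pen at (376,413).

```bash
cat >> h.py <<'E'
def plan(pos,Rm,n=None,st=None):
    "rows (tool-frame mm, deg) from current pose to target; equal steps"
    st=st or monitor.get_state(); R0=R.from_rotvec(st['tcp_rot']); R1=R.from_matrix(Rm)
    rv=(R0.inv()*R1).as_rotvec(degrees=True); dp=np.array(pos)-st['position']
    n=n or int(np.ceil(max(np.abs(rv).max()/8.4,np.linalg.norm(dp)*1000/48)))
    dR=R.from_rotvec(rv/n,degrees=True); Rk=R0; rows=[]
    for k in range(n):
        rows.append(np.r_[Rk.inv().apply(dp/n*1000),rv/n]); Rk=Rk*dR
    print(n,'rows');
    for r in rows: print(np.round(r,1).tolist())
def ori(yaw,lean,leanaz):
    """tool down with y axis at azimuth yaw(deg), then leaned so the wrist moves toward azimuth leanaz by lean"""
    y=np.array([np.cos(np.radians(yaw)),np.sin(np.radians(yaw)),0]);z=np.array([0,0,-1.]);x=np.cross(y,z)
    a=np.radians(leanaz);ax=np.cross([0,0,1],[np.cos(a),np.sin(a),0])
    return R.from_rotvec(ax*np.radians(lean)).as_matrix()@np.stack([x,y,z],1)
E
python3 - <<'E'
from h import *
c=get_calibration('wrist');print({k:np.round(v,3) for k,v in c.items()})
st=monitor.get_state();print(R.from_rotvec(st['tcp_rot']).as_matrix().round(3))
plan([0.40,-0.02,0.36],ori(90,30,200))
d=np.load('/tmp/side.npz');cv2.imwrite('pics/c1.png',cv2.resize(d['p'][170:430,200:420,::-1],None,fx=2.3,fy=2.3,interpolation=2))
E
```

```text
{'fx': np.float64(420.81), 'fy': np.float64(420.81), 'cx': np.float64(321.525), 'cy': np.float64(242.017), 'T_tool_cam': array([[-0.001,  0.961,  0.278,  0.071],
       [ 1.   ,  0.001,  0.   ,  0.   ],
       [-0.   ,  0.278, -0.961, -0.132],
       [ 0.   ,  0.   ,  0.   ,  1.   ]])}
[[-0.909  0.418 -0.   ]
 [ 0.418  0.909 -0.   ]
 [-0.    -0.    -1.   ]]
14 rows
[-26.6, -35.8, -8.4, -1.2, -1.8, -1.7]
[-25.7, -36.4, -8.3, -1.2, -1.8, -1.7]
[-24.9, -37.0, -8.2, -1.2, -1.8, -1.7]
[-24.0, -37.6, -8.2, -1.2, -1.8, -1.7]
[-23.2, -38.1, -8.2, -1.2, -1.8, -1.7]
[-22.3, -38.6, -8.3, -1.2, -1.8, -1.7]
[-21.4, -39.1, -8.4, -1.2, -1.8, -1.7]
[-20.5, -39.6, -8.5, -1.2, -1.8, -1.7]
[-19.5, -40.0, -8.7, -1.2, -1.8, -1.7]
[-18.6, -40.4, -8.9, -1.2, -1.8, -1.7]
[-17.7, -40.8, -9.1, -1.2, -1.8, -1.7]
[-16.7, -41.1, -9.4, -1.2, -1.8, -1.7]
[-15.8, -41.4, -9.7, -1.2, -1.8, -1.7]
[-14.9, -41.7, -10.0, -1.2, -1.8, -1.7]
```

View pics/c1.png

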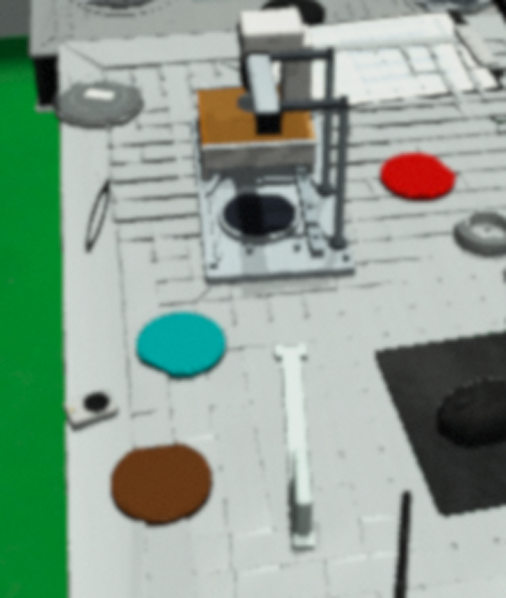

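The crop shows the station with the carrier at its infeed, at about (258,213) in the crop. The stick's toe is at (290,352) and its grip at (300,490), so it points roughly towards the station. Moving to a wrist-camera viewpoint.

```bash
python3 - <<'E'
from h import *
plan([0.45,-0.03,0.34],ori(90,20,180),16)
E
```

```text
16 rows
[-26.3, -30.6, -6.1, -0.3, -1.2, -1.5]
[-25.6, -31.2, -5.7, -0.3, -1.2, -1.5]
[-24.9, -31.9, -5.3, -0.3, -1.2, -1.5]
[-24.2, -32.5, -4.9, -0.3, -1.2, -1.5]
[-23.4, -33.1, -4.6, -0.3, -1.2, -1.5]
[-22.6, -33.7, -4.2, -0.3, -1.2, -1.5]
[-21.8, -34.3, -3.9, -0.3, -1.2, -1.5]
[-20.9, -34.9, -3.6, -0.3, -1.2, -1.5]
[-20.1, -35.4, -3.3, -0.3, -1.2, -1.5]
[-19.2, -35.9, -3.1, -0.3, -1.2, -1.5]
[-18.3, -36.4, -2.9, -0.3, -1.2, -1.5]
[-17.4, -36.8, -2.6, -0.3, -1.2, -1.5]
[-16.4, -37.3, -2.5, -0.3, -1.2, -1.5]
[-15.5, -37.7, -2.3, -0.3, -1.2, -1.5]
[-14.5, -38.1, -2.1, -0.3, -1.2, -1.5]
[-13.6, -38.4, -2.0, -0.3, -1.2, -1.5]
```

{"name": "step_arm", "arguments": {"increments": [-26,-31,-6,-0.3,-1.2,-1.5,-1,-26,-31,-6,-0.3,-1.2,-1.5,-1,-25,-32,-5,-0.3,-1.2,-1.5,-1,-24,-32,-5,-0.3,-1.2,-1.5,-1,-23,-33,-5,-0.3,-1.2,-1.5,-1,-23,-34,-4,-0.3,-1.2,-1.5,-1,-22,-34,-4,-0.3,-1.2,-1.5,-1,-21,-35,-4,-0.3,-1.2,-1.5,-1]}}

```text
t: 2.2
position: [0.3608, 0.2786, 0.2913]
tcp_rot: [0.326, 2.95, 0.008]
wrist_force: [0.1, 0.7, 0.3]
opening: 0.0854
gripper_force: 0.0
```

{"name": "step_arm", "arguments": {"increments": [-20,-35,-3,-0.3,-1.2,-1.5,-1,-19,-36,-3,-0.3,-1.2,-1.5,-1,-18,-36,-3,-0.3,-1.2,-1.5,-1,-17,-37,-3,-0.3,-1.2,-1.5,-1,-16,-37,-2,-0.3,-1.2,-1.5,-1,-15,-38,-2,-0.3,-1.2,-1.5,-1,-14,-38,-2,-0.3,-1.2,-1.5,-1,-14,-38,-2,-0.3,-1.2,-1.5,-1]}}

```text
t: 3.0
position: [0.4271, 0.038, 0.3265]
tcp_rot: [0.075, 2.837, 0.02]
wrist_force: [0.0, 0.4, 0.3]
opening: 0.0854
gripper_force: 0.0
```

```bash
cat > b.py <<'E'
from h import *
import sys
tag=sys.argv[1]
st=monitor.get_state();print(st['position'].round(4),st['q'].round(2),R.from_rotvec(st['tcp_rot']).as_matrix().round(3).tolist())
p,d=capture('wrist');np.savez('/tmp/'+tag,p=p,d=d,pos=st['position'],rot=st['tcp_rot'])
for q in sys.argv[2:]:
    for x in pinpoint('wrist',q)[:2]:
        u,v=x['point'];ui,vi=int(np.clip(u,0,639)),int(np.clip(v,0,479))
        print(q,round(x['confidence'],2),np.round([u,v],1),bydepth('wrist',[u,v],d[vi,ui],st)[0].round(4))
save(tag,p)
E
python3 b.py w1 station bar_face mouth seat ion_bar carrier flat_mid push_stick stick_tip
```

```text
[0.4271 0.038  0.3265] [-0.2  -0.38 -0.04  2.03  0.05  1.2   1.27] [[-0.953, 0.05, 0.299], [0.054, 0.999, 0.006], [-0.298, 0.022, -0.954]]
station 0.91 [403.4 205.4] [0.5535 0.1314 0.0143]
station 0.68 [  7.9 202.8] [ 0.525  -0.3092  0.0097]
bar_face 0.75 [359.9 244.2] [0.5995 0.0816 0.0197]
mouth 0.86 [422.6 213.1] [0.5642 0.1537 0.0156]
ion_bar 0.89 [375.8 311.3] [0.5421 0.0764 0.196 ]
carrier 0.96 [404.1 322. ] [0.5521 0.0979 0.1988]
carrier 0.88 [181.8 121.1] [ 0.445  -0.0956  0.0115]
flat_mid 0.8 [39.1 92.7] [ 0.412  -0.2298  0.003 ]
flat_mid 0.79 [411.7 342.2] [0.6282 0.1186 0.1498]
push_stick 0.57 [  7.8 202.2] [ 0.5244 -0.3093  0.0093]
stick_tip 0.61 [184.5 210.7] [ 0.5507 -0.1194  0.0032]
```

View pics/w1.png

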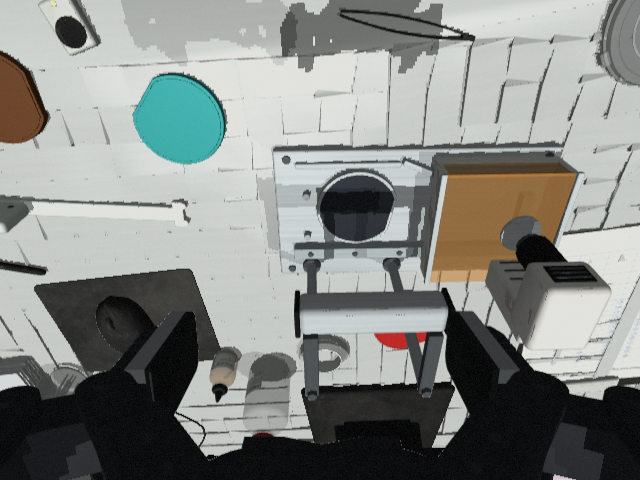

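The wrist view shows the infeed clearly: carrier at (356,205) with its dark wafer, alignment bar from (295,244) to (430,255), ion bar at (375,312), hood at right, and the stick's toe at (182,212). The teal look-alike is at (180,118). Fitting from depth.

```bash
python3 - <<'E'
from h import *
f=np.load('/tmp/w1.npz');p,d=f['p'],f['d'];st=dict(position=f['pos'],tcp_rot=f['rot'])
vv,uu=np.mgrid[0:480,0:640];P=bydepth('wrist',np.stack([uu.ravel(),vv.ravel()],1),d.ravel(),st).reshape(480,640,3)
np.save('/tmp/P.npy',P)
z=P[:,:,2]
reg=(uu>260)&(uu<435)&(vv>140)&(vv<280)
print('plate z',np.median(z[(uu>285)&(uu<315)&(vv>210)&(vv<235)]), 'desk', np.median(z[160:180,240:260]))
h,e=np.histogram(z[reg],bins=np.arange(-.005,.06,.002));print(dict(zip(e.round(3).tolist(),h.tolist())))
# bar
zp=np.median(z[(uu>285)&(uu<315)&(vv>210)&(vv<235)])
m=reg&(z>zp+.010)&(z<zp+.018)&(vv>230)
q=P[m];print('bar pts',len(q),q[:,:2].min(0),q[:,:2].max(0))
m2=reg&(z>zp+.006)&(z<zp+.014)&(np.hypot(uu-356,vv-205)<48)
q=P[m2][:,:2];(c,r)=cv2.minEnclosingCircle((q*1000).astype(np.float32));print('carrier',c,r,len(q))
out=cv2.resize(p[135:285,255:445,::-1],None,fx=4,fy=4,interpolation=cv2.INTER_CUBIC);cv2.imwrite('pics/c2.png',out)
E
```

```text
plate z 0.01498180039467803 desk 0.0009530002504168356
{-0.005: 0, -0.003: 21, -0.001: 1248, 0.001: 1934, 0.003: 796, 0.005: 285, 0.007: 124, 0.009: 120, 0.011: 201, 0.013: 5374, 0.015: 4816, 0.017: 401, 0.019: 752, 0.021: 539, 0.023: 1866, 0.025: 3071, 0.027: 818, 0.029: 599, 0.031: 33, 0.033: 22, 0.035: 48, 0.037: 70, 0.039: 74, 0.041: 79, 0.043: 66, 0.045: 69, 0.047: 71, 0.049: 54, 0.051: 53, 0.053: 55, 0.055: 39, 0.057: 18}
bar pts 1894 [0.57449836 0.0034654 ] [0.63159559 0.15374945]
carrier (548.9595947265625, 77.7200698852539) 59.25361251831055 4876
```

View pics/c2.png

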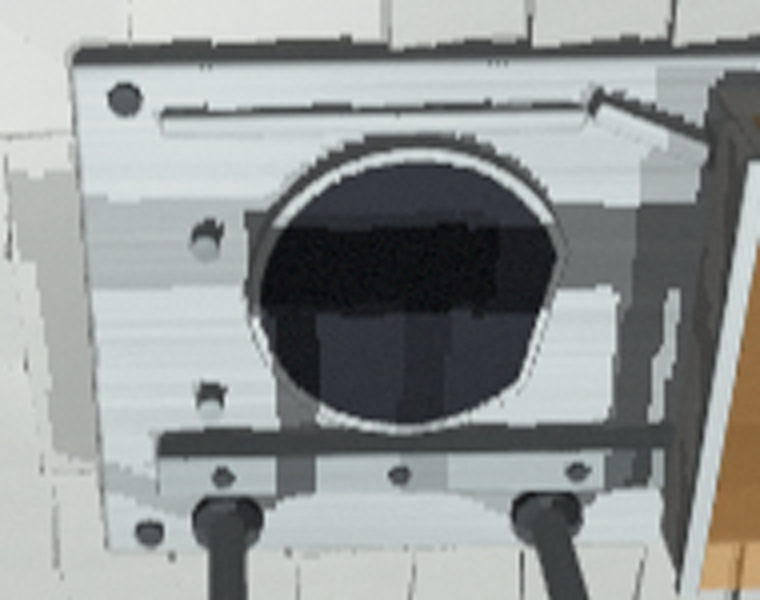

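```bash
python3 - <<'E'
from h import *
from scipy.optimize import least_squares
f=np.load('/tmp/w1.npz');st=dict(position=f['pos'],tcp_rot=f['rot'])
w=lambda uv,z:onplane('wrist',np.array(uv)/4+[255,135],z,st)[:,:2]*1000
zo=.001
A=[((75,62),.014,(-75,-146)),((107,548),.014,(85,-146)),((208,240),.024,(-26,-112)),((210,397),.024,(26,-112)),((158,453),.028,(39.5,-128)),((650,451),.028,(39.5,None)),((160,436),.014,(39.5,-128)),((650,430),.014,(39.5,None)),((400,60),.014,(-75,None)),((700,58),.014,(-75,None))]
W=[w([a[0]],a[1]+zo)[0] for a in A]
def res(x):
    c,s=np.cos(x[2]),np.sin(x[2]);r=[]
    for a,q in zip(A,W):
        l=np.array([[c,s],[-s,c]])@(q-x[:2])
        r.append(l[0]-a[2][0]); 
        if a[2][1] is not None:r.append(l[1]-a[2][1])
    return np.array(r)
s=least_squares(res,[555,135,0],loss='soft_l1');print('station',s.x[:2],np.degrees(s.x[2]));print(res(s.x).round(1))
rim=w([(275,222),(360,158),(430,150),(550,222),(258,330),(330,415),(400,432),(470,420),(520,392)],.024+zo)
c=least_squares(lambda x:np.hypot(*(rim-x[:2]).T)-x[2],[550,80,45]);print('circle',c.x,c.fun.round(1))
fl=w([(567,255),(527,392),(556,262),(520,378)],.024+zo);print(fl)
th=s.x[2];Rm=np.array([[np.cos(th),np.sin(th)],[-np.sin(th),np.cos(th)]])
for a,b in((0,1),(2,3)):
    e=fl[a]-fl[b];n=np.array([e[1],-e[0]]);print('flat normal az rel station',np.degrees(np.arctan2(n[1],n[0])-th), 'len',np.hypot(*e),'dist',abs((fl[b]-c.x[:2])@n/np.hypot(*n)))
print('carrier in station',Rm@(c.x[:2]-s.x[:2]))
P=np.load('/tmp/P.npy')
for uv in [(182,212),(182,203),(181,222),(175,204),(175,221),(30,201),(30,216)]:
    print(uv,P[uv[1],uv[0]].round(4), onplane('wrist',[uv],.009,st)[0].round(4))
E
```

```text
station [562.34481173 134.70461302] -3.3573491905753614
[ 0.9 -0.4 -0.7  0.8 -1.6 -0.5 -3.5 -0.5 -0.4  0.3 -0.1  3.   0.4  1.9
  0.4 -0. ]
circle [549.67355201  78.85445514  44.27977782] [ 0.4  0.7  0.2 -1.3 -0.8 -0.4  0.   0.4  0.8]
[[538.80662483 121.32643192]
 [582.44654569 111.93433227]
 [540.77618865 118.41545007]
 [577.57162781 109.76791157]]
flat normal az rel station 81.21152697379003 len 44.639155782557964 dist 39.23484689717396
flat normal az rel station 80.13189740379237 len 37.79793995255336 dist 36.47616487542785
carrier in station [ -9.37874412 -56.4963726 ]
(182, 212) [ 0.5493 -0.1206  0.0086] [ 0.5491 -0.1205  0.009 ]
(182, 203) [ 0.5385 -0.1184  0.0073] [ 0.5376 -0.1178  0.009 ]
(181, 222) [ 0.5617 -0.1244  0.0097] [ 0.5621 -0.1247  0.009 ]
(175, 204) [ 0.5383 -0.1258  0.0092] [ 0.5384 -0.1259  0.009 ]
(175, 221) [ 0.5607 -0.1315  0.0084] [ 0.5603 -0.1312  0.009 ]
(30, 201) [ 0.5258 -0.2865  0.0066] [ 0.5246 -0.2847  0.009 ]
(30, 216) [ 0.5476 -0.2993  0.0008] [ 0.5433 -0.2929  0.009 ]
```

```bash
cat >> h.py <<'E'
TH=-3.36; SO=np.array([.5623,.1347])
def s2w(x,y): 
    c,s=np.cos(np.radians(TH)),np.sin(np.radians(TH)); return SO+np.array([c*x-s*y,s*x+c*y])/1000
def w2s(p):
    c,s=np.cos(np.radians(TH)),np.sin(np.radians(TH)); d=(np.array(p)[:2]-SO)*1000; return np.array([c*d[0]+s*d[1],-s*d[0]+c*d[1]])
E
python3 - <<'E'
from h import *
O=ori(106.6,38,196.6);t=np.r_[s2w(-9,-56.5),.075];pre=t-.09*O[:,2]
print(O.round(3).tolist(),t,pre); plan(pre,O,8)
E
```

```text
[[-0.755, -0.286, 0.59], [-0.225, 0.958, 0.176], [-0.616, 0.0, -0.788]] [0.55000404 0.07882461 0.075     ] [0.49690383 0.06299475 0.14592097]
8 rows
[-1.5, 2.8, 24.1, -1.0, -2.5, -2.2]
[-0.5, 2.3, 24.2, -1.0, -2.5, -2.2]
[0.5, 1.9, 24.3, -1.0, -2.5, -2.2]
[1.5, 1.5, 24.2, -1.0, -2.5, -2.2]
[2.5, 1.2, 24.2, -1.0, -2.5, -2.2]
[3.5, 0.9, 24.1, -1.0, -2.5, -2.2]
[4.5, 0.6, 23.9, -1.0, -2.5, -2.2]
[5.6, 0.4, 23.7, -1.0, -2.5, -2.2]
```

{"name": "step_arm", "arguments": {"increments": [-1.5,3,24,-1,-2.5,-2.2,-0.4,-0.5,2,24,-1,-2.5,-2.2,-0.4,0.5,2,24,-1,-2.5,-2.2,-0.4,1.5,1.5,24,-1,-2.5,-2.2,-0.4,2.5,1,24,-1,-2.5,-2.2,-0.4,3.5,1,24,-1,-2.5,-2.2,-0.4,4.5,0.5,24,-1,-2.5,-2.2,-0.4,5.5,0.5,24,-1,-2.5,-2.2,-0.4]}}

```text
t: 4.3
position: [0.4883, 0.0623, 0.1703]
tcp_rot: [-0.321, 2.507, 0.119]
wrist_force: [-0.8, -0.1, 1.5]
opening: 0.06
gripper_force: 0.0
```

```bash
python3 - <<'E'
from h import *
st=monitor.get_state();print(st['q'].round(2),st['position'].round(4))
O=ori(106.6,38,196.6);t=np.r_[s2w(-9,-56.5),.060]; plan(t,O,5)
E
```

```text
[ 0.09 -0.29 -0.23  2.4  -0.34  0.44  1.94] [0.4883 0.0623 0.1703]
5 rows
[2.4, -0.2, 25.4, -0.1, -0.5, -0.4]
[2.6, -0.3, 25.4, -0.1, -0.5, -0.4]
[2.8, -0.3, 25.3, -0.1, -0.5, -0.4]
[3.1, -0.3, 25.3, -0.1, -0.5, -0.4]
[3.3, -0.3, 25.3, -0.1, -0.5, -0.4]
```

{"name": "step_arm", "arguments": {"increments": [2.5,-0.3,25,-0.1,-0.5,-0.4,-0.4,2.5,-0.3,25,-0.1,-0.5,-0.4,-0.4,3,-0.3,25,-0.1,-0.5,-0.4,-0.4,3,-0.3,25,-0.1,-0.5,-0.4,-0.4,3,-0.3,25,-0.1,-0.5,-0.4,-0.4,0,0,0,0,0,0,-0.4]}}

```text
t: 4.9
position: [0.5394, 0.0753, 0.0725]
tcp_rot: [-0.358, 2.472, 0.124]
wrist_force: [-0.1, 0.2, 0.7]
opening: 0.0599
gripper_force: 0.0
```

```bash
python3 - <<'E'
from h import *
st=monitor.get_state();print(st['q'].round(2),st['position'].round(4),st['wrist_force'].round(2))
O=ori(106.6,38,196.6);t=np.r_[s2w(-9,-56.5),.045]; plan(t,O,4)
E
python3 b.py w2 carrier flat_mid
```

```text
[ 0.36  0.04 -0.53  2.4  -0.69  0.09  2.36] [0.5394 0.0753 0.0725] [-0.11  0.19  0.71]
4 rows
[1.9, 0.1, 7.2, 0.0, -0.2, -0.0]
[2.0, 0.1, 7.2, 0.0, -0.2, -0.0]
[2.0, 0.1, 7.2, 0.0, -0.2, -0.0]
[2.0, 0.1, 7.1, 0.0, -0.2, -0.0]
[0.5394 0.0753 0.0725] [ 0.36  0.04 -0.53  2.4  -0.69  0.09  2.36] [[-0.765, -0.285, 0.578], [-0.225, 0.959, 0.174], [-0.604, 0.003, -0.797]]
carrier 0.87 [322.3 221.3] [0.4094 0.0368 0.1355]
carrier 0.8 [331.1 362.5] [0.7197 0.1368 0.012 ]
flat_mid 0.97 [331.1 383.7] [0.7675 0.1519 0.0125]
flat_mid 0.89 [393.1 255.9] [0.5511 0.113  0.026 ]
```

View pics/w2.png

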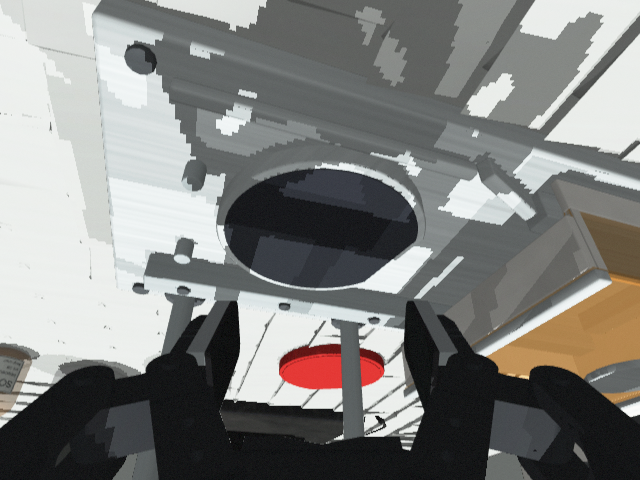

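The view shows the fingers spread before the carrier (at (322,225)), ion bar posts beyond; two joints sit at their limits, so I reduce the lean to 31 degrees.

```bash
python3 - <<'E'
from h import *
O=ori(106.6,31,196.6);t=np.r_[s2w(-9,-56.5),.055]; plan(t,O,4)
E
```

```text
4 rows
[1.2, 0.4, 5.7, -0.0, 1.6, -0.0]
[1.0, 0.4, 5.8, -0.0, 1.6, -0.0]
[0.8, 0.4, 5.8, -0.0, 1.6, -0.0]
[0.7, 0.4, 5.8, -0.0, 1.6, -0.0]
```

{"name": "step_arm", "arguments": {"increments": [1,0.4,6,0,1.6,0,-0.4,1,0.4,6,0,1.6,0,-0.4,1,0.4,6,0,1.6,0,-0.4,1,0.4,6,0,1.6,0,-0.4,0,0,0,0,0,0,-0.4]}}

```text
t: 5.55
position: [0.551, 0.078, 0.0561]
tcp_rot: [-0.37, 2.571, 0.103]
wrist_force: [0.2, -0.9, 0.7]
opening: 0.06
gripper_force: 0.0
```

```bash
python3 - <<'E'
from h import *
st=monitor.get_state();print(st['q'].round(2),st['position'].round(4),st['wrist_force'].round(2))
O=ori(106.6,31,196.6);t=np.r_[s2w(-9,-56.5),.041]; plan(t,O,4)
E
```

```text
[ 0.12  0.1  -0.31  2.32 -0.12  0.19  1.78] [0.551  0.078  0.0561] [ 0.24 -0.87  0.75]
4 rows
[2.1, 0.3, 3.1, -0.0, 0.1, -0.0]
[2.1, 0.3, 3.1, -0.0, 0.1, -0.0]
[2.1, 0.3, 3.1, -0.0, 0.1, -0.0]
[2.1, 0.3, 3.1, -0.0, 0.1, -0.0]
```

{"name": "step_arm", "arguments": {"increments": [2.1,0,3.4,0,0,0,-0.4,2.1,0,3.4,0,0,0,-0.4,1,0,1.7,0,0,0,-0.4,0.5,0,0.9,0,0,0,-0.4,0.5,0,0.9,0,0,0,-0.4,0.5,0,0.9,0,0,0,-0.4]}}

```text
t: 6.15
position: [0.55, 0.0775, 0.0413]
tcp_rot: [-0.369, 2.573, 0.104]
wrist_force: [0.8, 0.5, -0.4]
opening: 0.0595
gripper_force: 0.0
```

{"name": "step_arm", "arguments": {"increments": [0.5,0,0.9,0,0,0,-0.4,0.5,0,0.9,0,0,0,-0.4,0.5,0,0.9,0,0,0,-0.4]}}

```text
t: 6.45
position: [0.5501, 0.0776, 0.0381]
tcp_rot: [-0.369, 2.573, 0.104]
wrist_force: [0.2, 0.5, -0.1]
opening: 0.0597
gripper_force: 0.0
```

{"name": "step_arm", "arguments": {"increments": [0.5,0,0.9,0,0,0,-0.4,0.5,0,0.9,0,0,0,-0.4,0.5,0,0.9,0,0,0,-0.4]}}

```text
t: 6.75
position: [0.5502, 0.0777, 0.035]
tcp_rot: [-0.369, 2.573, 0.104]
wrist_force: [-0.7, 0.4, -0.4]
opening: 0.0596
gripper_force: 0.0
```

{"name": "step_arm", "arguments": {"increments": [0.5,0,0.9,0,0,0,-0.4,0.5,0,0.9,0,0,0,-0.4]}}

```text
t: 6.95
position: [0.5503, 0.0777, 0.033]
tcp_rot: [-0.369, 2.573, 0.104]
wrist_force: [-0.8, 0.2, 3.2]
opening: 0.0597
gripper_force: 1.5
```

{"name": "step_arm", "arguments": {"increments": [0.4,0,0.7,0,0,0,-0.4]}}

```text
t: 7.05
position: [0.5509, 0.0778, 0.0328]
tcp_rot: [-0.369, 2.572, 0.104]
wrist_force: [-1.7, -1.6, 7.3]
opening: 0.0596
gripper_force: 3.8
```

{"name": "step_arm", "arguments": {"increments": [0.2,0,0.3,2.58,0,4.29,-0.4,0,0,0,2.58,0,4.29,-0.4,0,0,0,2.58,0,4.29,-0.4]}}

```text
t: 7.35
position: [0.5527, 0.0762, 0.0323]
tcp_rot: [-0.205, 2.59, 0.056]
wrist_force: [-1.0, -3.2, 18.0]
opening: 0.0599
gripper_force: 9.1
```

{"name": "step_arm", "arguments": {"increments": [-0.4,0,-0.6,2.58,0,4.29,-0.4,0,0,0,2.58,0,4.29,-0.4,0,0,0,2.58,0,4.29,-0.4]}}

```text
t: 7.65
position: [0.553, 0.0778, 0.0322]
tcp_rot: [0.033, 2.601, -0.006]
wrist_force: [0.9, -0.5, 20.6]
opening: 0.0594
gripper_force: 10.2
```

```bash
python3 b.py w3 ; python3 - <<'E'
from h import *
st=monitor.get_state();print(st['q'].round(2),st['wrist_force'].round(1))
f=np.load('/tmp/w3.npz');cv2.imwrite('pics/c3.png',cv2.resize(f['p'][60:340,160:520,::-1],None,fx=2,fy=2,interpolation=cv2.INTER_CUBIC))
E
```

```text
[0.553  0.0778 0.0322] [-0.85  0.15  0.54  2.36  0.61  0.18  0.65] [[-0.857, 0.025, 0.514], [0.022, 1.0, -0.011], [-0.514, 0.002, -0.858]]
[-0.86  0.15  0.55  2.36  0.61  0.18  0.62] [-1.8 -3.8 31. ]
```

View pics/c3.png

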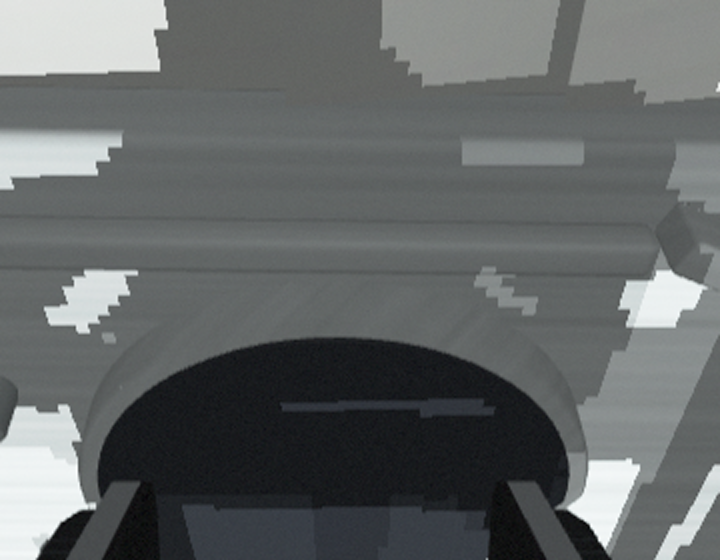

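The crop shows both fingertips on the wafer carrier, its round rim towards me; the flat is hidden on the far right side. Force crept up, so I ease off and go on turning.

{"name": "step_arm", "arguments": {"increments": [-1,0,-1.6,0,0,0,-0.4,0,0,0,2.06,0,3.43,-0.4,0,0,0,2.06,0,3.43,-0.4]}}

```text
t: 8.0
position: [0.5512, 0.0777, 0.0323]
tcp_rot: [0.213, 2.598, -0.059]
wrist_force: [-0.0, -0.5, 17.3]
opening: 0.0598
gripper_force: 8.6
```

{"name": "step_arm", "arguments": {"increments": [-0.2,0,-0.4,2.06,0,3.43,-0.4,0,0,0,2.06,0,3.43,-0.4,0,0,0,2.06,0,3.43,-0.4,0,0,0,2.06,0,3.43,-0.4]}}

```text
t: 8.4
position: [0.5507, 0.0778, 0.0322]
tcp_rot: [0.573, 2.552, -0.162]
wrist_force: [-1.2, -1.1, 21.2]
opening: 0.0596
gripper_force: 10.8
```

```bash
python3 - <<'E'
from h import *
st=monitor.get_state();print(st['q'].round(2),st['wrist_force'].round(1));r=R.from_rotvec(st['tcp_rot']).as_matrix();print(np.degrees(np.arctan2(r[1,1],r[0,1]))-86.6, r[2].round(3))
E
```

```text
[-1.13  0.24  0.7   2.28  0.68  0.42  0.06] [-1.2 -1.1 21.2]
-21.961441788662 [-0.51  -0.003 -0.86 ]
```

{"name": "step_arm", "arguments": {"increments": [-5,0,-8.5,0,0,0,-0.4,-5,0,-8.5,0,0,0,-0.4,0,0,0,-4.12,0,-6.86,-0.4,0,0,0,-4.12,0,-6.86,-0.4,0,0,0,-4.12,0,-6.86,-0.4,0,0,0,-4.12,0,-6.86,-0.4,0,0,0,-4.12,0,-6.86,-0.4,0,0,0,0,0,0,-0.4]}}

```text
t: 9.2
position: [0.5437, 0.0756, 0.0461]
tcp_rot: [-0.086, 2.629, 0.025]
wrist_force: [-0.7, -0.7, -0.8]
opening: 0.0598
gripper_force: 0.0
```

```bash
cat > m.py <<'E'
from h import *
import sys
from scipy.optimize import least_squares
st=monitor.get_state();p,d=capture('wrist')
r=R.from_rotvec(st['tcp_rot']).as_matrix();print(st['q'].round(2),st['position'].round(4),'yaw',np.degrees(np.arctan2(r[1,1],r[0,1]))-86.6,'lean',np.degrees(np.arccos(-r[2,2])))
np.savez('/tmp/'+sys.argv[1],p=p,d=d,pos=st['position'],rot=st['tcp_rot'])
for q in ('carrier','flat_mid'):
    for x in pinpoint('wrist',q)[:3]:
        z=.024 if q=='carrier' else .019
        print(q,round(x['confidence'],2),np.round(x['point'],1),'station mm',w2s(onplane('wrist',x['point'],(.015 if q=='carrier' else .020),st)[0]).round(1))
save(sys.argv[1],p)
# dense ortho map at z=24mm plane in station frame
s=5; X,Y=np.meshgrid(np.arange(-80,60,1/s),np.arange(-140,30,1/s))
c,T=T_of('wrist',st)
W=np.stack([*[a for a in np.moveaxis(np.array([s2w(x,y) for x,y in zip(X.ravel(),Y.ravel())]),1,0)],np.full(X.size,.025)],1)
C=(W-T[:3,3])@T[:3,:3]
u=c['cx']+c['fx']*C[:,0]/-C[:,2];v=c['cy']-c['fy']*C[:,1]/-C[:,2]
o=cv2.remap(p,u.reshape(X.shape).astype(np.float32),v.reshape(X.shape).astype(np.float32),cv2.INTER_LINEAR)
save(sys.argv[1]+'o',cv2.resize(o,None,fx=.7,fy=.7))  # col=(x+80)*3.5,row=(y+140)*3.5
E
python3 m.py w4
```

```text
[-0.77  0.08  0.5   2.35  0.28  0.22  1.09] [0.5437 0.0756 0.0461] yaw 7.188802613667306 lean 29.281829405645194
carrier 0.57 [327.3 276.2] station mm [ -7.5 -56.5]
carrier 0.55 [395.7 427.2] station mm [146.3  11.4]
flat_mid 0.66 [328.8 273.5] station mm [-15.1 -57. ]
```

View pics/w4o.png

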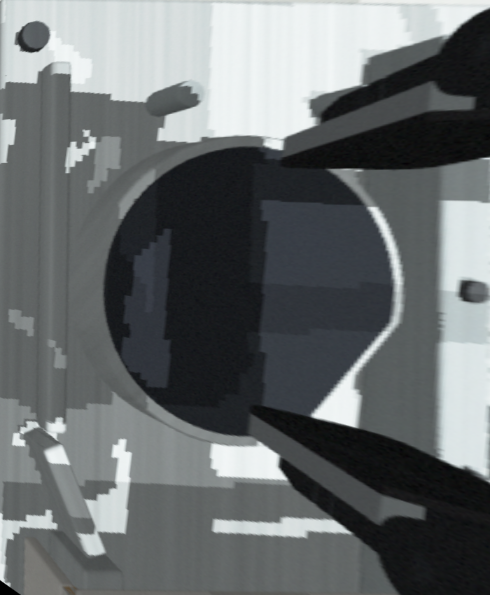

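The station-frame ortho view (3.5 px/mm) shows the carrier centred near (-10,-57). Its flat runs from (400,325) to (315,412), so about 45° is left to turn.

```bash
python3 - <<'E'
from h import *
O=ori(108.6,31,198.6);t=np.r_[s2w(-9,-57.5),.0365]; plan(t,O,6)
E
```

```text
6 rows
[-0.1, 0.0, 1.9, -1.2, -0.3, -2.2]
[-0.1, 0.0, 1.9, -1.2, -0.3, -2.2]
[-0.1, -0.0, 1.9, -1.2, -0.3, -2.2]
[-0.1, -0.1, 1.9, -1.2, -0.3, -2.2]
[-0.0, -0.1, 1.9, -1.2, -0.3, -2.2]
[-0.0, -0.2, 1.9, -1.2, -0.3, -2.2]
```

{"name": "step_arm", "arguments": {"increments": [0,0,0,-1.2,-0.3,-2.2,-0.4,0,0,0,-1.2,-0.3,-2.2,-0.4,0,0,0,-1.2,-0.3,-2.2,-0.4,0,0,1,-1.2,-0.3,-2.2,-0.4,0,0,1,-1.2,-0.3,-2.2,-0.4,0,0,2,-1.2,-0.3,-2.2,-0.4,0,0,3,0,0,0,-0.4,0,0,3,0,0,0,-0.4]}}

```text
t: 10.15
position: [0.549, 0.079, 0.0369]
tcp_rot: [-0.425, 2.57, 0.112]
wrist_force: [0.7, -0.0, -0.0]
opening: 0.0602
gripper_force: 0.0
```

```bash
cat > s.py <<'E'
from h import *
st=monitor.get_state();r=R.from_rotvec(st['tcp_rot']).as_matrix();print(st['t'],st['q'].round(2),st['position'].round(4),w2s(st['position']).round(1),'yaw',np.degrees(np.arctan2(r[1,1],r[0,1]))-86.6,'lean',np.degrees(np.arccos(-r[2,2])),st['wrist_force'].round(1))
E
python3 s.py
```

```text
10.15 [-0.25  0.12  0.08  2.34 -0.53  0.16  2.22] [0.549  0.079  0.0369] [-10.  -56.4] yaw 22.090449610792675 lean 31.023169077864548 [ 0.7 -0.  -0. ]
```

{"name": "step_arm", "arguments": {"increments": [1,0,1.7,0,0,0,-0.4,0.5,0,0.9,0,0,0,-0.4,0.5,0,0.9,0,0,0,-0.4]}}

```text
t: 10.45
position: [0.549, 0.0796, 0.0331]
tcp_rot: [-0.429, 2.568, 0.112]
wrist_force: [-1.1, -0.6, 2.4]
opening: 0.0595
gripper_force: 1.2
```

{"name": "step_arm", "arguments": {"increments": [0.4,0,0.6,0,0,0,-0.4,0,0,0,2.06,0,3.43,-0.4,0,0,0,2.06,0,3.43,-0.4,0,0,0,2.06,0,3.43,-0.4]}}

```text
t: 10.85
position: [0.5502, 0.0775, 0.0327]
tcp_rot: [-0.235, 2.59, 0.057]
wrist_force: [-0.6, -0.6, 8.8]
opening: 0.0599
gripper_force: 4.3
```

{"name": "step_arm", "arguments": {"increments": [0,0,0,2.06,0,3.43,-0.4,0,0,0,2.06,0,3.43,-0.4,0,0,0,2.06,0,3.43,-0.4,0,0,0,2.06,0,3.43,-0.4]}}

```text
t: 11.25
position: [0.5515, 0.0791, 0.0326]
tcp_rot: [0.059, 2.598, -0.021]
wrist_force: [-0.1, 0.2, 8.2]
opening: 0.0596
gripper_force: 4.6
```

{"name": "step_arm", "arguments": {"increments": [-0.2,0,-0.4,2.06,0,3.43,-0.4,0,0,0,2.06,0,3.43,-0.4,0,0,0,2.06,0,3.43,-0.4,0,0,0,2.06,0,3.43,-0.4]}}

```text
t: 11.65
position: [0.551, 0.0795, 0.0323]
tcp_rot: [0.419, 2.57, -0.123]
wrist_force: [-2.2, -0.6, 18.4]
opening: 0.0596
gripper_force: 9.2
```

```bash
python3 s.py; cat > fit.py <<'E'
from h import *
import sys
from scipy.optimize import least_squares
# fit dark wafer edge in station ortho map at wafer height
def ortho(p,st,z=.025,s=4,x0=-70,x1=50,y0=-115,y1=0):
    X,Y=np.meshgrid(np.arange(x0,x1,1/s),np.arange(y0,y1,1/s));c,T=T_of('wrist',st)
    t=np.radians(TH);W=np.stack([SO[0]+(np.cos(t)*X-np.sin(t)*Y)/1000,SO[1]+(np.sin(t)*X+np.cos(t)*Y)/1000,np.full(X.shape,z)],-1)
    C=(W-T[:3,3])@T[:3,:3];u=c['cx']+c['fx']*C[...,0]/-C[...,2];v=c['cy']-c['fy']*C[...,1]/-C[...,2]
    return cv2.remap(p,u.astype(np.float32),v.astype(np.float32),cv2.INTER_LINEAR)
E
```

```text
11.65 [-1.52  0.41  1.2   2.33 -0.05  0.25  0.86] [0.551  0.0795 0.0323] [ -8.  -55.7] yaw -15.184729237233142 lean 31.129556674342606 [-2.2 -0.6 18.4]
```

{"name": "step_arm", "arguments": {"increments": [-0.3,0,-0.5,2.06,0,3.43,-0.4,0,0,0,2.06,0,3.43,-0.4,-0.5,0,-0.8,0,0,0,-0.4]}}

```text
t: 11.95
position: [0.5504, 0.0798, 0.033]
tcp_rot: [0.596, 2.54, -0.176]
wrist_force: [2.1, 0.5, 4.9]
opening: 0.0601
gripper_force: 2.2
```

```bash
python3 s.py; python3 m.py w5
```

```text
11.95 [-1.56  0.5   1.23  2.29 -0.12  0.33  0.75] [0.5504 0.0798 0.033 ] [ -8.7 -55.5] yaw -23.113157065484096 lean 31.128892468151726 [2.1 0.5 4.9]
[-1.56  0.5   1.23  2.29 -0.12  0.33  0.75] [0.5504 0.0798 0.033 ] yaw -23.113157065484096 lean 31.128892468151726
carrier 0.68 [321.3 289. ] station mm [ -8.6 -55.6]
carrier 0.21 [369.  357.4] station mm [ 49.7 -56.2]
flat_mid 0.89 [353.  346.5] station mm [ 28.5 -56.7]
```

View pics/w5o.png

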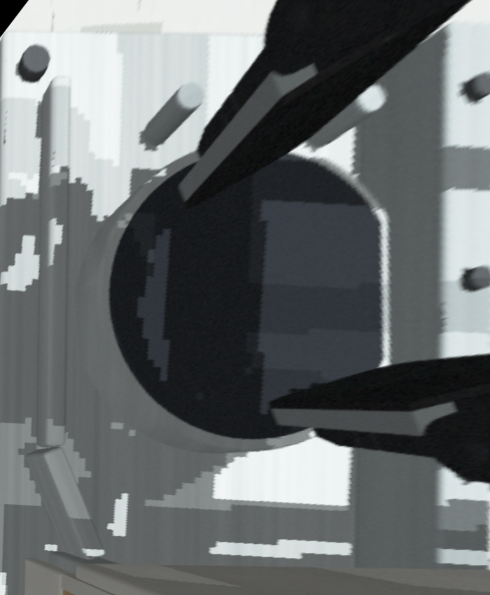

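The carrier's flat now shows as a vertical line at column 387 (x≈30.6 mm), within ~2° of flush and about 9 mm from the bar. Next, press and slide it into the bar.

```bash
python3 - <<'E'
from h import *
st=monitor.get_state();Rm=R.from_rotvec(st['tcp_rot']).as_matrix();t=np.radians(TH)
print('down1',Rm.T@[0,0,-1],'sx1',(Rm.T@[np.cos(t),np.sin(t),0]).round(3),'sy1',(Rm.T@[-np.sin(t),np.cos(t),0]).round(3))
E
```

```text
down1 [0.5160915  0.0066338  0.85650777] sx1 [-0.789  0.392  0.473] sy1 [ 0.333  0.92  -0.208]
```

{"name": "step_arm", "arguments": {"increments": [0.5,0,0.9,0,0,0,-0.4,-1.2,0.6,0.7,0,0,0,-0.4,-1.2,0.6,0.7,0,0,0,-0.4,-1.2,0.6,0.7,0,0,0,-0.4,-1.2,0.6,0.7,0,0,0,-0.4]}}

```text
t: 12.6
position: [0.5562, 0.0783, 0.0322]
tcp_rot: [0.596, 2.541, -0.174]
wrist_force: [-8.1, 0.8, 24.8]
opening: 0.06
gripper_force: 12.3
```

{"name": "step_arm", "arguments": {"increments": [-1.4,0.6,0.3,0,0,0,-0.4,-1.2,0.6,0.7,0,0,0,-0.4,-0.8,0.4,0.5,0,0,0,-0.4]}}

```text
t: 12.9
position: [0.5598, 0.0779, 0.0323]
tcp_rot: [0.596, 2.542, -0.175]
wrist_force: [-6.3, 0.2, 20.6]
opening: 0.0596
gripper_force: 10.4
```

```bash
python3 s.py
```

```text
12.9 [-1.52  0.5   1.2   2.27 -0.12  0.33  0.77] [0.5598 0.0779 0.0323] [  0.8 -56.9] yaw -23.117359545019177 lean 31.025885222090185 [-6.3  0.2 20.6]
```

{"name": "step_arm", "arguments": {"increments": [-0.8,0.4,0.5,0,0,0,-0.4,-0.8,0.4,0.5,0,0,0,-0.4,0,0,0,0,0,0,-0.4]}}

```text
t: 13.2
position: [0.562, 0.0778, 0.0324]
tcp_rot: [0.597, 2.541, -0.174]
wrist_force: [-5.4, 0.8, 19.9]
opening: 0.0597
gripper_force: 9.4
```

```bash
python3 s.py; python3 m.py w6; python3 - <<'E'
from h import *
# flat white rim edge: scan rows of ortho for bright rim right of wafer
o=cv2.imread('pics/w6o.png',0).astype(int)
for r in range(200,400,15):
    y=r/3.5-140; row=o[r,300:480]; g=np.diff(row); k=np.argsort(-abs(g))[:4]
    print(round(y),[(round((300+i+.5)/3.5-80,1),int(g[i])) for i in sorted(k)])
E
```

```text
13.2 [-1.51  0.5   1.19  2.26 -0.12  0.33  0.77] [0.562  0.0778 0.0324] [  3.  -56.9] yaw -23.124659396460373 lean 31.042142450674095 [-5.4  0.8 19.9]
[-1.51  0.5   1.19  2.26 -0.12  0.33  0.77] [0.562  0.0778 0.0324] yaw -23.124659396460373 lean 31.042142450674095
carrier 0.68 [318.8 282.7] station mm [ -1.5 -56. ]
flat_mid 0.76 [349.6 343.3] station mm [ 36.  -58.1]
-83 [(np.float64(31.6), 16), (np.float64(31.9), 17), (np.float64(45.9), 15), (np.float64(46.4), 15)]
-79 [(np.float64(34.1), 32), (np.float64(34.4), 31), (np.float64(34.7), 33), (np.float64(37.0), -28)]
-74 [(np.float64(35.0), 38), (np.float64(35.3), 34), (np.float64(37.0), -33), (np.float64(37.3), -31)]
-70 [(np.float64(34.7), 32), (np.float64(35.0), 42), (np.float64(35.3), 38), (np.float64(37.3), -32)]
-66 [(np.float64(34.7), 38), (np.float64(35.0), 38), (np.float64(35.3), 39), (np.float64(37.0), -29)]
-61 [(np.float64(35.3), 37), (np.float64(51.3), -36), (np.float64(51.6), -38), (np.float64(51.9), -36)]
-57 [(np.float64(35.3), 29), (np.float64(35.6), 27), (np.float64(55.3), 30), (np.float64(55.6), 29)]
-53 [(np.float64(35.6), 25), (np.float64(35.9), 30), (np.float64(37.3), -28), (np.float64(37.6), -27)]
-49 [(np.float64(35.6), 28), (np.float64(35.9), 27), (np.float64(37.3), -27), (np.float64(37.6), -27)]
-44 [(np.float64(35.3), 30), (np.float64(35.6), 29), (np.float64(37.3), -36), (np.float64(37.6), -37)]
-40 [(np.float64(35.9), 33), (np.float64(37.3), -35), (np.float64(37.6), -37), (np.float64(37.9), -33)]
-36 [(np.float64(33.9), 44), (np.float64(34.1), 41), (np.float64(36.4), -42), (np.float64(36.7), -45)]
-31 [(np.float64(19.6), -5), (np.float64(19.9), -8), (np.float64(20.1), -8), (np.float64(20.4), -4)]
-27 [(np.float64(8.7), -4), (np.float64(9.0), -6), (np.float64(9.3), -9), (np.float64(9.6), -7)]
```

{"name": "step_arm", "arguments": {"increments": [-0.8,0.4,0.5,0,0,0,-0.4,-0.8,0.4,0.5,0,0,0,-0.4,-5,0,-8.5,0,0,0,-0.4,-5,0,-8.5,0,0,0,-0.4,0,0,0,-4,0,-7,-0.4,0,0,0,-4,0,-7,-0.4,0,0,-20,-2,0,-3.5,-0.4,0,0,-25,0,0,0,-0.4]}}

```text
t: 14.15
position: [0.5366, 0.0806, 0.0669]
tcp_rot: [0.137, 2.643, -0.052]
wrist_force: [-1.1, 1.5, -1.1]
opening: 0.0594
gripper_force: 0.0
```

```bash
python3 - <<'E'
from h import *
plan([0.45,0.03,0.28],ori(86.6,20,180),8)
E
python3 m.py w7; python3 - <<'E'
from h import *
o=cv2.imread('pics/w7o.png',0).astype(int)
for r in range(200,400,20):
    y=r/3.5-140; row=o[r,300:480]; g=np.diff(row); k=np.argsort(-abs(g))[:5]
    print(round(y),[(round(float((300+i+.5)/3.5-80),1),int(g[i])) for i in sorted(k)])
E
```

```text
8 rows
[-3.7, -7.8, -28.1, -0.4, 1.1, -0.2]
[-3.2, -7.6, -28.3, -0.4, 1.1, -0.2]
[-2.6, -7.4, -28.4, -0.4, 1.1, -0.2]
[-2.1, -7.3, -28.5, -0.4, 1.1, -0.2]
[-1.5, -7.1, -28.5, -0.4, 1.1, -0.2]
[-1.0, -6.9, -28.6, -0.4, 1.1, -0.2]
[-0.4, -6.7, -28.7, -0.4, 1.1, -0.2]
[0.1, -6.6, -28.7, -0.4, 1.1, -0.2]
[-1.65  0.09  1.34  2.34  0.37  0.35  0.82] [0.5366 0.0806 0.0669] yaw -2.6925981307332307 lean 28.39499322162174
flat_mid 0.57 [320.1 316.8] station mm [ 35.5 -59.5]
-83 [(32.7, 15), (44.4, 17), (44.7, 15), (45.0, 16), (45.3, 14)]
-77 [(35.0, 26), (35.3, 30), (35.6, 30), (35.9, 24), (37.6, -25)]
-71 [(35.3, 27), (35.6, 29), (35.9, 29), (37.3, -30), (37.6, -31)]
-66 [(35.6, 30), (35.9, 30), (37.3, -26), (37.6, -30), (37.9, -28)]
-60 [(35.0, 32), (35.3, 32), (37.6, -35), (37.9, -35), (38.1, -28)]
-54 [(35.0, 23), (35.3, 28), (35.6, 26), (37.9, -27), (38.1, -25)]
-49 [(35.3, 33), (35.6, 37), (35.9, 30), (37.9, -27), (38.1, -27)]
-43 [(35.3, 35), (35.6, 41), (35.9, 40), (38.1, -26), (38.4, -25)]
-37 [(34.7, 35), (35.0, 33), (35.3, 30), (37.6, -25), (37.9, -25)]
-31 [(30.4, 34), (30.7, 37), (31.0, 39), (34.1, -26), (34.4, -23)]
```

{"name": "step_arm", "arguments": {"increments": [-3.5,-8,-28,-0.4,1.1,-0.2,-0.4,-3,-7.5,-28,-0.4,1.1,-0.2,-0.4,-2.5,-7.5,-28,-0.4,1.1,-0.2,-0.4,-2,-7,-28,-0.4,1.1,-0.2,-0.4,-1.5,-7,-28,-0.4,1.1,-0.2,-0.4,-1,-7,-28,-0.4,1.1,-0.2,-0.4,-0.5,-7,-28,-0.4,1.1,-0.2,-0.4,0,-7,-28,-0.4,1.1,-0.2,-0.4]}}

```text
t: 15.1
position: [0.454, 0.0454, 0.2475]
tcp_rot: [0.07, 2.822, 0.035]
wrist_force: [0.6, -0.3, 0.2]
opening: 0.0597
gripper_force: 0.0
```

```bash
python3 m.py w8; python3 - <<'E'
from h import *
from fit import ortho
f=np.load('/tmp/w8.npz');st=dict(position=f['pos'],tcp_rot=f['rot'])
for z in (.025,.029,.015):
  o=cv2.cvtColor(ortho(f['p'],st,z),cv2.COLOR_RGB2GRAY).astype(int)
  print('z',z)
  for y in range(-110,-5,7):
    row=o[(y+115)*4,4*95:]; g=np.diff(row); k=np.argsort(-abs(g))[:5]
    print(y,[(round(float(25+(i+.5)/4),1),int(g[i])) for i in sorted(k)])
E
```

```text
[-0.76 -0.37  0.4   2.15  0.28  1.04  1.06] [0.454  0.0454 0.2475] yaw 0.8551306524523454 lean 18.318096954382085
carrier 0.81 [352.  225.5] station mm [  0.1 -57.7]
carrier 0.71 [407.6 346.1] station mm [168.   16.9]
carrier 0.58 [135.2 110.4] station mm [-107.9 -234.5]
flat_mid 0.89 [88.4 84.9] station mm [-128.3 -262.5]
flat_mid 0.72 [348.7 258.5] station mm [ 35.2 -59.5]
flat_mid 0.62 [149.7 225.8] station mm [  -4. -244.]
z 0.025
-110 [(31.6, -16), (31.9, -16), (32.1, -20), (32.4, -19), (32.6, -16)]
-103 [(30.6, -17), (30.9, -18), (31.1, -15), (31.4, -17), (42.9, 12)]
-96 [(30.9, -12), (31.4, -12), (32.1, -14), (32.4, -14), (32.6, -12)]
-89 [(25.9, 8), (26.1, 9), (26.4, 11), (26.6, 10), (26.9, 10)]
-82 [(32.9, 14), (33.1, 14), (34.1, 15), (37.1, -15), (37.6, -16)]
-75 [(34.6, 20), (34.9, 24), (35.1, 21), (35.4, 23), (38.9, -16)]
-68 [(34.9, 24), (35.1, 21), (35.4, 23), (38.6, -21), (39.1, -21)]
-61 [(35.4, 16), (38.4, -19), (38.6, -23), (38.9, -19), (39.1, -22)]
-54 [(38.4, -16), (38.6, -17), (38.9, -16), (39.1, -18), (39.4, -16)]
-47 [(36.4, 15), (36.9, 15), (38.6, -18), (39.1,
[... 1725 characters left out ...]
), (44.4, -11)]
-75 [(42.1, 20), (42.4, 24), (42.6, 20), (42.9, 22), (46.4, -16)]
-68 [(42.1, 20), (42.4, 25), (42.6, 21), (42.9, 23), (46.4, -22)]
-61 [(45.9, -17), (46.1, -19), (46.4, -19), (46.6, -22), (46.9, -18)]
-54 [(44.4, 15), (46.1, -16), (46.4, -15), (46.6, -17), (46.9, -16)]
-47 [(43.6, 15), (46.1, -16), (46.6, -17), (46.9, -15), (47.1, -15)]
-40 [(42.9, 18), (46.4, -19), (46.6, -22), (46.9, -18), (47.1, -19)]
-33 [(40.4, 16), (45.1, -20), (45.4, -18), (45.6, -19), (45.9, -21)]
-26 [(35.4, 13), (35.9, 13), (38.9, -13), (39.1, -13), (40.9, -13)]
-19 [(25.9, 13), (38.9, -13), (39.1, -15), (39.4, -13), (39.6, -16)]
-12 [(37.6, -14), (37.9, -19), (38.1, -16), (38.4, -19), (38.6, -16)]
```

```bash
python3 - <<'E'
from h import *
from fit import ortho
f=np.load('/tmp/w8.npz');st=dict(position=f['pos'],tcp_rot=f['rot'])
def line(z,ys,lo,hi,sgn):
    o=cv2.GaussianBlur(cv2.cvtColor(ortho(f['p'],st,z),cv2.COLOR_RGB2GRAY).astype(np.float32),(5,5),0)
    pts=[]
    for y in ys:
        row=o[int((y+115)*4),int((lo+70)*4):int((hi+70)*4)];g=sgn*np.gradient(row);g[g<.4*g.max()]=0
        if g.max()>3: pts.append((y,lo+(g*np.arange(len(g))).sum()/g.sum()/4))
    pts=np.array(pts);k=np.ones(len(pts),bool)
    for _ in range(4):
        c=np.polyfit(pts[k,0],pts[k,1],1);r=abs(np.polyval(c,pts[:,0])-pts[:,1]);k=r<max(.5,1.5*np.median(r))
    print(z,lo,hi,'n',k.sum(),len(k),'x at -57',np.polyval(c,-57).round(2),'slope deg',np.degrees(c[0]).round(2),'rms',r[k].std().round(2))
line(.025,np.arange(-74,-39,.5),37,41,-1)
line(.015,np.r_[np.arange(-125,-96,.5),np.arange(-24,-5,.5)],34,44,-1)
line(.029,np.arange(-125,-10,.5),37,44,1)
line(.029,np.r_[np.arange(-125,-115,.5),np.arange(-95,-23,.5)],50,58,-1)
line(.025,np.arange(-74,-39,.5),33,37,1)
line(.015,np.arange(-110,0,.5),-69,-63,-1)
E
```

```text
0.025 37 41 n 70 70 x at -57 38.69 slope deg 1.26 rms 0.05
0.015 34 44 n 80 96 x at -57 38.5 slope deg -0.12 rms 0.16
0.029 37 44 n 207 230 x at -57 39.44 slope deg -0.71 rms 0.08Traceback (most recent call last):
  File "<stdin>", line 17, in <module>
  File "<stdin>", line 8, in line
    raise ValueError(
        "Shape of array too small to calculate a numerical gradient, "
        "at least (edge_order + 1) elements are required.")
ValueError: Shape of array too small to calculate a numerical gradient, at least (edge_order + 1) elements are required.
```

The fit gives the flat about 1.5–2° clockwise of flush. I'll nudge it with closed fingers, pressing at one point slightly toward -y so it self-aligns on the bar.

```bash
python3 - <<'E'
from h import *
O=ori(86.6,31,176.6);t=np.r_[s2w(-2,-68),.058]; plan(t,O,8)
t=np.radians(TH);print('sx1',(O.T@[np.cos(t),np.sin(t),0]).round(3))
E
```

```text
8 rows
[-4.2, 2.9, 26.6, 0.2, -1.6, -0.0]
[-3.5, 3.0, 26.7, 0.2, -1.6, -0.0]
[-2.8, 3.1, 26.7, 0.2, -1.6, -0.0]
[-2.0, 3.3, 26.8, 0.2, -1.6, -0.0]
[-1.3, 3.4, 26.8, 0.2, -1.6, -0.0]
[-0.6, 3.5, 26.8, 0.2, -1.6, -0.0]
[0.2, 3.6, 26.8, 0.2, -1.6, -0.0]
[0.9, 3.7, 26.8, 0.2, -1.6, -0.0]
sx1 [-0.857  0.001  0.515]
```

{"name": "step_arm", "arguments": {"increments": [-4,3,27,0.2,-1.6,0,1,-3.5,3,27,0.2,-1.6,0,1,-3,3,27,0.2,-1.6,0,1,-2,3.5,27,0.2,-1.6,0,1,-1,3.5,27,0.2,-1.6,0,1,-0.5,3.5,27,0.2,-1.6,0,1,0,3.5,27,0.2,-1.6,0,1,0,0,0,0,0,0,1]}}

```text
t: 16.05
position: [0.5412, 0.0651, 0.0746]
tcp_rot: [0.074, 2.63, -0.017]
wrist_force: [0.1, -1.1, -0.1]
opening: 0.0
gripper_force: 0.0
```

```bash
python3 s.py;python3 - <<'E'
from h import *
O=ori(86.6,31,176.6);t=np.r_[s2w(-2,-68),.050]; plan(t,O,3)
E
```

```text
16.05 [-0.74  0.01  0.43  2.33  0.51  0.35  0.77] [0.5412 0.0651 0.0746] [-17.  -70.7] yaw 0.1853856983010047 lean 29.275760312248735 [ 0.1 -1.1 -0.1]
3 rows
[-0.4, 0.9, 9.6, 0.1, -0.6, 0.0]
[-0.3, 0.9, 9.6, 0.1, -0.6, 0.0]
[-0.2, 0.9, 9.6, 0.1, -0.6, 0.0]
```

{"name": "step_arm", "arguments": {"increments": [-0.4,1,10,0,-0.6,0,1,-0.4,1,10,0,-0.6,0,1,-0.4,1,9,0,-0.6,0,1,1,0,1.7,0,0,0,1,1,0,1.7,0,0,0,1]}}

```text
t: 16.55
position: [0.5595, 0.0667, 0.0516]
tcp_rot: [0.078, 2.592, -0.014]
wrist_force: [-0.5, 0.7, -0.2]
opening: 0.0001
gripper_force: 0.0
```

{"name": "step_arm", "arguments": {"increments": [0,0,0,0,0,0,1,0.5,0,0.9,0,0,0,1,0.5,0,0.9,0,0,0,1,0.5,0,0.9,0,0,0,1]}}

```text
t: 16.95
position: [0.5601, 0.0662, 0.0487]
tcp_rot: [0.08, 2.59, -0.014]
wrist_force: [-0.9, -0.1, 0.5]
opening: -0.0004
gripper_force: 0.0
```

{"name": "step_arm", "arguments": {"increments": [0.5,0,0.9,0,0,0,1,0.5,0,0.9,0,0,0,1,0.5,0,0.9,0,0,0,1]}}

```text
t: 17.25
position: [0.5601, 0.0661, 0.0454]
tcp_rot: [0.079, 2.591, -0.014]
wrist_force: [-0.4, 0.7, 0.2]
opening: -0.0002
gripper_force: 0.0
```

{"name": "step_arm", "arguments": {"increments": [0.5,0,0.9,0,0,0,1,0.5,0,0.9,0,0,0,1,0.5,0,0.9,0,0,0,1]}}

```text
t: 17.55
position: [0.5603, 0.0662, 0.0423]
tcp_rot: [0.079, 2.591, -0.014]
wrist_force: [-0.2, -0.1, 0.1]
opening: 0.0001
gripper_force: 0.0
```

{"name": "step_arm", "arguments": {"increments": [0.5,0,0.9,0,0,0,1,0.5,0,0.9,0,0,0,1,0.5,0,0.9,0,0,0,1]}}

```text
t: 17.85
position: [0.5604, 0.0662, 0.0393]
tcp_rot: [0.079, 2.591, -0.014]
wrist_force: [0.2, -0.7, -0.1]
opening: 0.0001
gripper_force: 0.0
```

Expected contact height is right here; continuing in 0.7 mm rows.

{"name": "step_arm", "arguments": {"increments": [0.5,0,0.9,0,0,0,1,0.3,0,0.5,0,0,0,1]}}

```text
t: 18.05
position: [0.5604, 0.0662, 0.0376]
tcp_rot: [0.079, 2.591, -0.014]
wrist_force: [0.4, -0.0, -0.7]
opening: 0.0002
gripper_force: 0.1
```

{"name": "step_arm", "arguments": {"increments": [0.4,0,0.7,0,0,0,1,0.4,0,0.7,0,0,0,1]}}

```text
t: 18.25
position: [0.5612, 0.0664, 0.0368]
tcp_rot: [0.079, 2.589, -0.013]
wrist_force: [-6.5, -1.1, 14.6]
opening: 0.0001
gripper_force: 7.6
```

{"name": "step_arm", "arguments": {"increments": [-0.9,0,0.5,0,0,0,1,-0.9,0,0.5,0,0,0,1,-0.9,0,0.5,0,0,0,1,-0.9,0,0.5,0,0,0,1]}}

```text
t: 18.65
position: [0.5654, 0.0664, 0.037]
tcp_rot: [0.079, 2.589, -0.013]
wrist_force: [-3.4, 0.3, 7.7]
opening: 0.0002
gripper_force: 3.9
```

{"name": "step_arm", "arguments": {"increments": [-0.5,0,1.2,0,0,0,1,-0.9,0,0.7,0,0,0,1,-0.9,0,0.6,0,0,0,1]}}

```text
t: 18.95
position: [0.5693, 0.0665, 0.0368]
tcp_rot: [0.079, 2.588, -0.012]
wrist_force: [-5.1, -0.3, 14.4]
opening: -0.0001
gripper_force: 7.0
```

{"name": "step_arm", "arguments": {"increments": [-5,0,-8.5,0,0,0,1,0,0,-25,0,1.5,0,1,0,0,-30,0,1.5,0,1,0,0,-30,0,1.5,0,1,0,-3,-30,0,1.5,0,1,0,-3,-30,0,1.5,0,1,0,-3,-30,0,1.5,0,1,0,0,0,0,0,0,1]}}

```text
t: 19.75
position: [0.4874, 0.0611, 0.2043]
tcp_rot: [0.085, 2.743, -0.003]
wrist_force: [0.4, 0.7, 0.9]
opening: 0.0002
gripper_force: 0.0
```

```bash
python3 m.py w9; cat > fl.py <<'E'
from h import *
from fit import ortho
import sys
f=np.load('/tmp/%s.npz'%sys.argv[1]);st=dict(position=f['pos'],tcp_rot=f['rot'])
def line(z,ys,lo,hi,sgn):
    o=cv2.GaussianBlur(cv2.cvtColor(ortho(f['p'],st,z),cv2.COLOR_RGB2GRAY).astype(np.float32),(5,5),0)
    pts=[]
    for y in ys:
        row=o[int((y+115)*4),int((lo+70)*4):int((hi+70)*4)];g=sgn*np.gradient(row);g[g<.4*g.max()]=0
        if g.max()>3: pts.append((y,lo+(g*np.arange(len(g))).sum()/g.sum()/4))
    pts=np.array(pts);k=np.ones(len(pts),bool)
    for _ in range(4):
        c=np.polyfit(pts[k,0],pts[k,1],1);r=abs(np.polyval(c,pts[:,0])-pts[:,1]);k=r<max(.5,1.5*np.median(r))
    print(z,lo,hi,'n',k.sum(),len(k),'x at -57',np.polyval(c,-57).round(2),'slope deg',np.degrees(c[0]).round(2),'rms',r[k].std().round(2))
line(.025,np.arange(-74,-39,.5),37,41,-1)
line(.025,np.arange(-74,-39,.5),33,37.5,1)
line(.015,np.r_[np.arange(-115,-96,.5),np.arange(-24,-5,.5)],34,44,-1)
line(.029,np.arange(-115,-10,.5),37,44,1)
line(.015,np.arange(-100,-30,.5),-68,-54,-1)
line(.015,np.arange(-100,-30,.5),-68,-54,1)
E
python3 fl.py w8;python3 fl.py w9
```

```text
[-0.69 -0.27  0.32  2.21  0.32  0.84  0.98] [0.4874 0.0611 0.2043] yaw -0.024826710369012517 lean 22.777628539754417
carrier 0.8 [341.3 196.9] station mm [ -3.3 -60.3]
carrier 0.72 [75.7 58.6] station mm [-109.2 -232.6]
carrier 0.58 [411.  334.6] station mm [169.7  18.2]
flat_mid 0.86 [421.2 354.4] station mm [197.3  32.1]
flat_mid 0.84 [343.1 240.2] station mm [ 37.  -57.9]
0.025 37 41 n 70 70 x at -57 38.72 slope deg 1.22 rms 0.06
0.025 33 37.5 n 70 70 x at -57 35.7 slope deg 1.19 rms 0.04
0.015 34 44 n 60 76 x at -57 38.85 slope deg -0.61 rms 0.18
0.029 37 44 n 207 210 x at -57 39.47 slope deg -0.72 rms 0.08
0.015 -68 -54 n 104 140 x at -57 -62.73 slope deg -0.95 rms 0.09
0.015 -68 -54 n 140 140 x at -57 -60.02 slope deg -0.9 rms 0.05
0.025 37 41 n 70 70 x at -57 38.95 slope deg -1.06 rms 0.07
0.025 33 37.5 n 70 70 x at -57 36.29 slope deg -0.9 rms 0.05
0.015 34 44 n 41 76 x at -57 38.69 slope deg -0.79 rms 0.08
0.029 37 44 n 208 210 x at -57 39.38 slope deg -0.76 rms 0.07
0.015 -68 -54 n 110 140 x at -57 -62.87 slope deg -1.07 rms 0.16
0.015 -68 -54 n 139 140 x at -57 -60.1 slope deg -0.9 rms 0.07
```

The flat is now flush with the bar within about 0.3°, and I've refined the station yaw to -2.5°. Next is the stick: moving the camera over it.

```bash
python3 - <<'E'
from h import *
p=s2w(39.0,-57)
t=np.radians(-2.5);c,s=np.cos(t),np.sin(t);so=p-np.array([c*39.5+s*57,s*39.5-c*57])/1000
print(so)
open('h.py','a').write('\nTH=-2.5; SO=np.array([%.4f,%.4f])\n'%tuple(so))
plan([.475,-.09,.26],ori(42,20,150),8)
E
```

```text
[0.56091612 0.13418093]
8 rows
[-2.7, -18.8, -7.2, 1.3, 0.1, 5.3]
[-4.4, -18.7, -6.8, 1.3, 0.1, 5.3]
[-6.1, -18.3, -6.4, 1.3, 0.1, 5.3]
[-7.8, -17.8, -6.0, 1.3, 0.1, 5.3]
[-9.4, -17.1, -5.6, 1.3, 0.1, 5.3]
[-11.0, -16.3, -5.2, 1.3, 0.1, 5.3]
[-12.4, -15.3, -4.9, 1.3, 0.1, 5.3]
[-13.8, -14.2, -4.6, 1.3, 0.1, 5.3]
```

{"name": "step_arm", "arguments": {"increments": [-3,-19,-7,1.3,0,5.3,0,-4,-19,-7,1.3,0,5.3,-0.5,-6,-18,-6,1.3,0,5.3,-1,-8,-18,-6,1.3,0,5.3,-1,-9,-17,-6,1.3,0,5.3,-1,-11,-16,-5,1.3,0,5.3,-1,-12,-15,-5,1.3,0,5.3,-1,-14,-14,-5,1.3,0,5.3,-1]}}

```text
t: 20.7
position: [0.4742, -0.0898, 0.2597]
tcp_rot: [1.133, 2.541, -0.057]
wrist_force: [0.1, -0.6, -0.5]
opening: 0.0853
gripper_force: 0.0
```

```bash
python3 s.py; python3 - <<'E'
from h import *
plan([.53,-.24,.28],ori(-4,15,266),8)
E
```

```text
20.7 [-0.45 -0.3   0.33  2.1   0.36  1.06  0.48] [ 0.4742 -0.0898  0.2597] [ -76.9 -227.5] yaw -43.58783043741817 lean 20.692509000365437 [ 0.1 -0.6 -0.5]
8 rows
[-18.5, -7.4, 3.1, 1.0, 3.8, 5.9]
[-19.4, -5.4, 2.0, 1.0, 3.8, 5.9]
[-19.9, -3.3, 0.7, 1.0, 3.8, 5.9]
[-20.1, -1.3, -0.5, 1.0, 3.8, 5.9]
[-20.1, 0.8, -1.9, 1.0, 3.8, 5.9]
[-19.7, 2.8, -3.2, 1.0, 3.8, 5.9]
[-19.1, 4.7, -4.6, 1.0, 3.8, 5.9]
[-18.2, 6.6, -5.9, 1.0, 3.8, 5.9]
```

{"name": "step_arm", "arguments": {"increments": [-18,-7,3,1,3.8,5.9,-1,-19,-5,2,1,3.8,5.9,-1,-20,-3,1,1,3.8,5.9,-1,-20,-1,0,1,3.8,5.9,-1,-20,1,-2,1,3.8,5.9,-1,-20,3,-3,1,3.8,5.9,-1,-19,5,-5,1,3.8,5.9,-1,-18,7,-6,1,3.8,5.9,-1]}}

```text
t: 21.5
position: [0.5335, -0.2378, 0.2794]
tcp_rot: [-2.152, -2.009, -0.282]
wrist_force: [0.5, 0.2, 0.2]
opening: 0.085
gripper_force: 0.0
```

```bash
python3 s.py; python3 b.py w10 push_stick stick_tip; python3 - <<'E'
from h import *
f=np.load('/tmp/w10.npz');p,d=f['p'],f['d'];st=dict(position=f['pos'],tcp_rot=f['rot'])
vv,uu=np.mgrid[0:480,0:640];P=bydepth('wrist',np.stack([uu.ravel(),vv.ravel()],1),d.ravel(),st).reshape(480,640,3)
m=max(outline_of('wrist','push_stick'),key=lambda x:x['confidence'],default=None)
if m is not None: print('mask',m['confidence'],m['extent'],m['mask'].sum())
roi=(P[...,0]>.48)&(P[...,0]<.60)&(P[...,1]<-.09)&(P[...,1]>-.45)&(d>0)
fin=roi&(P[...,2]>.047)&(P[...,2]<.06); bl=roi&(P[...,2]>.005)&(P[...,2]<.013)
for n,k in(('fin',fin),('blade',bl)):
    q=P[k]*1000; print(n,len(q))
    if len(q)>20:
        r=cv2.minAreaRect(q[:,:2].astype(np.float32));print(r,np.median(q[:,2]),q.min(0).round(),q.max(0).round())
E
```

```text
21.5 [-0.13  0.33  0.79  1.53 -0.45  1.54  0.63] [ 0.5335 -0.2378  0.2794] [ -11.1 -372.8] yaw -90.48656504413142 lean 15.19488532353531 [0.5 0.2 0.2]
[ 0.5335 -0.2378  0.2794] [-0.13  0.33  0.79  1.53 -0.45  1.54  0.63] [[0.067, 0.998, 0.013], [0.963, -0.068, 0.262], [0.262, -0.005, -0.965]]
push_stick 0.81 [327.9 349.4] [ 0.5334 -0.3051  0.0549]
stick_tip 0.7 [328.4 350.1] [ 0.5338 -0.3062  0.0534]
stick_tip 0.56 [335.2 149.2] [ 0.5542 -0.1187  0.0013]
mask 0.97 [334.5, 269.9, 34.7, 251.0] 4777
fin 1034
((530.3126831054688, -319.40728759765625), (59.2817497253418, 14.2953462600708), 83.5216064453125) 53.07834523949581 [ 521. -349.   47.] [ 540. -290.   56.]
blade 4060
((539.800048828125, -252.998779296875), (88.3296890258789, 337.07305908203125), 6.9488348960876465) 8.700615294211538 [ 480. -416.    5.] [600. -90.  13.]
```

View pics/w10.png

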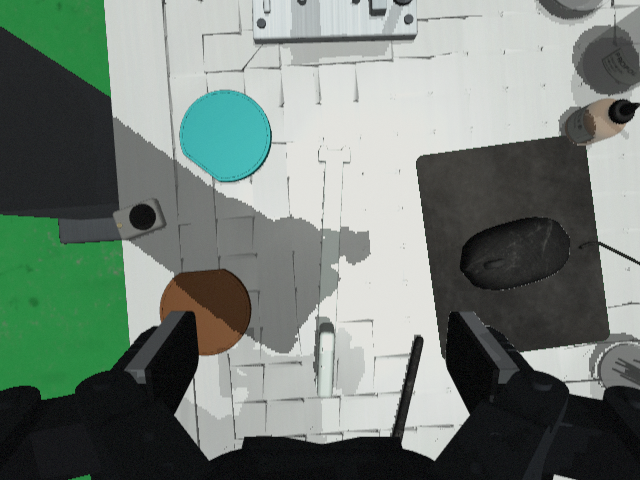

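The wrist view shows the stick with its fin at (326,360) and toe at (334,152), the pen about 8 cm to the right at (410,390), and the brown look-alike at (205,312). The fitted fin is 59×14 mm, as specified.

```bash
python3 - <<'E'
from h import *
O=ori(-6.6,28,263.4);g=np.array([.5303,-.3194,.038])
t=g+.008*O[:,2];print(t,O.round(3).tolist());plan(t-.06*O[:,2],O,7)
E
```

```text
[ 0.53073168 -0.31566912  0.03093642] [[0.101, 0.993, 0.054], [0.877, -0.115, 0.466], [0.469, 0.0, -0.883]]
7 rows
[-21.7, 0.4, 23.0, -0.2, 1.9, 0.4]
[-22.5, 0.5, 22.3, -0.2, 1.9, 0.4]
[-23.2, 0.6, 21.5, -0.2, 1.9, 0.4]
[-23.9, 0.6, 20.8, -0.2, 1.9, 0.4]
[-24.5, 0.7, 20.0, -0.2, 1.9, 0.4]
[-25.2, 0.8, 19.2, -0.2, 1.9, 0.4]
[-25.8, 0.9, 18.4, -0.2, 1.9, 0.4]
```

{"name": "step_arm", "arguments": {"increments": [-22,0.5,23,-0.2,1.9,0.4,0,-22.5,0.5,22,-0.2,1.9,0.4,0,-23,0.5,21.5,-0.2,1.9,0.4,0,-24,0.5,21,-0.2,1.9,0.4,0,-24.5,0.5,20,-0.2,1.9,0.4,0,-25,1,19,-0.2,1.9,0.4,0,-26,1,18.5,-0.2,1.9,0.4,0,0,0,0,0,0,0,0]}}

```text
t: 22.5
position: [0.5259, -0.3419, 0.0811]
tcp_rot: [-2.068, -1.831, -0.523]
wrist_force: [-0.1, 0.6, -0.5]
opening: 0.0424
gripper_force: 0.0
```

```bash
python3 s.py; python3 - <<'E'
from h import *
O=ori(-6.6,28,263.4);plan([.5307,-.3157,.031],O,4)
E
```

```text
22.5 [ 0.27  0.72  0.67  1.5  -0.77  1.51  1.01] [ 0.5259 -0.3419  0.0811] [ -14.2 -477.2] yaw -93.50915003384159 lean 28.51567564298541 [-0.1  0.6 -0.5]
4 rows
[-0.1, 0.4, 14.2, 0.0, -0.1, -0.1]
[-0.1, 0.4, 14.2, 0.0, -0.1, -0.1]
[-0.1, 0.4, 14.2, 0.0, -0.1, -0.1]
[-0.0, 0.4, 14.2, 0.0, -0.1, -0.1]
```

{"name": "step_arm", "arguments": {"increments": [0,0.4,14,0,0,0,0,0,0.4,14,0,0,0,0,0,0.4,14,0,0,0,0,0,0.4,14,0,0,0,0,0,0,0,0,0,0,1,0,0,0,0,0,0,1,0,0,0,0,0,0,1,0,0,0,0,0,0,1], "squeeze": 70}}

```text
t: 23.3
position: [0.5336, -0.3167, 0.0371]
tcp_rot: [-2.07, -1.838, -0.527]
wrist_force: [0.2, -0.2, -0.3]
opening: 0.0131
gripper_force: 69.6
```

```bash
python3 s.py; python3 - <<'E'
from h import *
st=monitor.get_state();print(st['opening'],st['gripper_force']);Rm=R.from_rotvec(st['tcp_rot']).as_matrix();print(Rm.round(3))
E
```

```text
23.3 [ 0.24  0.74  0.65  1.56 -0.8   1.42  1.03] [ 0.5336 -0.3167  0.0371] [  -7.6 -451.7] yaw -93.4515712260316 lean 28.345156095235385 [ 0.2 -0.2 -0.3]
0.013067516027556092 69.6118426322937
[[ 0.103  0.993  0.06 ]
 [ 0.874 -0.119  0.471]
 [ 0.475  0.004 -0.88 ]]
```

```bash
cat > go.py <<'E'
from h import *
import sys
# stick: origin 3.1 mm behind TCP, underside 37.1 below ; args: station x, y of stick origin, underside z, rows
x,y,z,n=map(float,sys.argv[1:5]); O=ori(-2.5,28.35,267.5)
q=s2w(x,y+3.1); plan([q[0],q[1],(37.1+z)/1000],O,int(n))
st=monitor.get_state();Rm=R.from_rotvec(st['tcp_rot']).as_matrix();s=w2s(st['position'])
print('stick now: x %.1f y %.1f z %.1f yaw err %.2f lean %.2f roll %.2f'%(s[0],s[1]-3.1,st['position'][2]*1000-37.1,np.degrees(np.arctan2(Rm[1,1],Rm[0,1]))+2.5,np.degrees(np.arcsin(Rm[2,0])),np.degrees(np.arcsin(Rm[2,1]))),st['wrist_force'].round(1),st['q'].round(2),st['t'])
E
python3 go.py 0 -370 18 6
```

```text
6 rows
[13.9, 0.2, 4.1, 0.4, 0.0, -0.6]
[13.9, 0.4, 4.1, 0.4, 0.0, -0.6]
[13.9, 0.6, 4.1, 0.4, 0.0, -0.6]
[13.9, 0.7, 4.1, 0.4, 0.0, -0.6]
[13.9, 0.9, 4.1, 0.4, 0.0, -0.6]
[13.9, 1.1, 4.1, 0.4, 0.0, -0.6]
stick now: x -7.6 y -454.8 z 0.0 yaw err -4.35 lean 28.34 roll 0.25 [ 0.2 -0.2 -0.3] [ 0.24  0.74  0.65  1.56 -0.8   1.42  1.03] 23.3
```

{"name": "step_arm", "arguments": {"increments": [4.3,0,-8,0,0,0,1,4.3,0,-8,0,0,0,1,15,0.8,8,0.5,0,-0.8,1,15,0.8,8,0.5,0,-0.8,1,15,0.8,8,0.5,0,-0.8,1,15,0.8,8,0.5,0,-0.7,1,15,0.8,8,0.4,0,-0.7,1,0,0,0,0,0,0,1]}}

```text
t: 24.1
position: [0.5458, -0.2275, 0.0553]
tcp_rot: [-1.98, -1.91, -0.502]
wrist_force: [0.8, 1.0, -1.8]
opening: 0.0133
gripper_force: 69.6
```

```bash
python3 go.py 0 -320 17 6; python3 b.py w11 push_stick stick_tip bar_face; python3 - <<'E'
from h import *
f=np.load('/tmp/w11.npz');p,d=f['p'],f['d'];st=dict(position=f['pos'],tcp_rot=f['rot'])
vv,uu=np.mgrid[0:480,0:640];P=bydepth('wrist',np.stack([uu.ravel(),vv.ravel()],1),d.ravel(),st).reshape(480,640,3)
t=np.radians(TH);D=P[...,:2]-SO;X=(np.cos(t)*D[...,0]+np.sin(t)*D[...,1])*1000;Y=(-np.sin(t)*D[...,0]+np.cos(t)*D[...,1])*1000;Z=P[...,2]*1000
for y in range(-330,-155,15):
    k=(abs(Y-y)<4)&(abs(X)<40)&(Z>16)&(Z<32)
    if k.sum()>5: print('stick',y,X[k].min().round(1),X[k].max().round(1),np.median(Z[k]).round(1))
for y in range(-150,-60,10):
    k=(abs(Y-y)<4)&(X>25)&(X<60)&(Z>22)&(Z<33)
    if k.sum()>5: print('bar',y,np.percentile(X[k],[3,97]).round(1),np.median(Z[k]).round(1))
k=(Y>-160)&(Y<-130)&(abs(X)<60);print('plate z',np.median(Z[k]) if k.any() else None,Y[d>0].max())
E
```

```text
6 rows
[6.5, -0.1, 3.8, -0.0, -0.0, 0.1]
[6.5, -0.1, 3.8, -0.0, -0.0, 0.1]
[6.5, -0.1, 3.8, -0.0, -0.0, 0.1]
[6.5, -0.1, 3.8, -0.0, -0.0, 0.1]
[6.5, -0.1, 3.7, -0.0, -0.0, 0.1]
[6.5, -0.1, 3.7, -0.0, -0.0, 0.1]
stick now: x 0.7 y -365.1 z 18.2 yaw err 0.46 lean 28.53 roll -0.09 [ 0.8  1.  -1.8] [ 0.1   0.65  0.63  1.65 -0.77  1.39  0.98] 24.1
[ 0.5458 -0.2275  0.0553] [ 0.1   0.65  0.63  1.65 -0.77  1.39  0.98] [[0.032, 0.999, 0.016], [0.878, -0.036, 0.477], [0.478, -0.002, -0.879]]
push_stick 0.62 [322.7 344.4] [ 0.5461 -0.231   0.071 ]
stick -330 -8.5 8.9 27.5
stick -315 -8.7 9.0 27.5
stick -300 -9.0 8.5 27.7
stick -285 -9.2 8.6 27.7
stick -270 -9.5 8.2 27.8
stick -255 -9.7 8.2 27.8
stick -240 -10.0 7.7 27.9
stick -225 -9.8 7.8 28.0
stick -210 -10.0 7.3 28.0
plate z None -173.4006499031512
```

{"name": "step_arm", "arguments": {"increments": [5.5,0,3,-0.3,0,0.6,1,5.5,0,3.2,0,0,0,1,5.5,0,3.2,0,0,0,1,5.5,0,3.2,0,0,0,1,5.5,0,3.2,0,0,0,1,5.5,0,3.2,0,0,0,1,5.5,0,3.2,0,0,0,1]}}

```text
t: 25.0
position: [0.5471, -0.1867, 0.0541]
tcp_rot: [-1.999, -1.896, -0.504]
wrist_force: [0.1, -0.0, -1.2]
opening: 0.0133
gripper_force: 69.6
```

```bash
cat > v.py <<'E'
from h import *
import subprocess,sys
st=monitor.get_state();p,d=capture('wrist')
vv,uu=np.mgrid[0:480,0:640];P=bydepth('wrist',np.stack([uu.ravel(),vv.ravel()],1),d.ravel(),st).reshape(480,640,3)
t=np.radians(TH);D=P[...,:2]-SO;X=(np.cos(t)*D[...,0]+np.sin(t)*D[...,1])*1000;Y=(-np.sin(t)*D[...,0]+np.cos(t)*D[...,1])*1000;Z=P[...,2]*1000
y0=w2s(st['position'])[1]
for y in np.arange(y0+40,y0+190,20):
    k=(abs(Y-y)<4)&(abs(X)<20)&(Z>20)&(Z<32)
    if k.sum()>5: print('stick %.0f centre %.2f z %.1f'%(y,(X[k].min()+X[k].max())/2,np.median(Z[k])))
for y in range(-125,-90,10):
    k=(abs(Y-y)<4)&(X>30)&(X<60)&(Z>25)&(Z<33)
    if k.sum()>5: print('bar',y,np.percentile(X[k],[3,97]).round(1),np.median(Z[k]).round(1))
for s in (-1,1):
    k=(abs(X-26*s)<8)&(abs(Y+112)<8)&(Z>21)&(Z<28)
    if k.sum()>3: print('pin',X[k].mean().round(1),Y[k].mean().round(1))
k=(Y>-142)&(Y<-125)&(abs(X)<60)&(abs(X)>20)&(d>0);print('plate z',np.median(Z[k]) if k.any() else None)
E
python3 go.py 0 -300 17 2;python3 v.py
```

```text
2 rows
[10.7, -0.2, 5.8, 0.1, -0.0, -0.2]
[10.7, -0.1, 5.8, 0.1, -0.0, -0.2]
stick now: x 0.2 y -324.3 z 17.0 yaw err -0.50 lean 28.39 roll -0.12 [ 0.1 -0.  -1.2] [ 0.04  0.61  0.63  1.72 -0.78  1.33  0.93] 25.0
stick -281 centre 0.37 z 26.3
stick -261 centre 0.33 z 26.3
stick -241 centre 0.52 z 26.4
stick -221 centre 0.50 z 26.4
stick -201 centre 0.43 z 26.4
stick -181 centre 0.87 z 26.4
stick -161 centre 0.77 z 26.4
plate z None
```

{"name": "step_arm", "arguments": {"increments": [4.4,0,2.4,0,0,0,1,4.4,0,2.4,0,0,0,1,4.4,0,2.4,0,0,0,1,4.4,0,2.4,0,0,0,1,4.4,0,2.4,0,0,0,1]}}

```text
t: 25.55
position: [0.5484, -0.1621, 0.054]
tcp_rot: [-1.999, -1.896, -0.504]
wrist_force: [-0.0, -0.8, -1.0]
opening: 0.0129
gripper_force: 69.7
```

```bash
python3 go.py 0.5 -250 17 8;python3 v.py
```

```text
8 rows
[5.5, -0.0, 2.9, 0.0, -0.0, -0.1]
[5.5, -0.0, 2.9, 0.0, -0.0, -0.1]
[5.5, -0.0, 2.9, 0.0, -0.0, -0.1]
[5.5, -0.0, 2.9, 0.0, -0.0, -0.1]
[5.5, -0.0, 2.9, 0.0, -0.0, -0.1]
[5.5, -0.0, 2.9, 0.0, -0.0, -0.1]
[5.5, -0.0, 2.9, 0.0, -0.0, -0.1]
[5.5, 0.0, 2.9, 0.0, -0.0, -0.1]
stick now: x 0.4 y -299.6 z 16.9 yaw err -0.51 lean 28.38 roll -0.11 [-0.  -0.8 -1. ] [-0.    0.58  0.63  1.75 -0.78  1.31  0.91] 25.55
stick -257 centre 0.64 z 26.2
stick -237 centre 0.59 z 26.2
stick -217 centre 0.76 z 26.3
stick -197 centre 0.77 z 26.3
stick -177 centre 0.68 z 26.2
stick -157 centre 1.15 z 26.3
stick -137 centre 1.09 z 26.4
plate z 14.604859814374745
```

{"name": "step_arm", "arguments": {"increments": [4.4,0,2.4,0,0,0,1,4.4,0,2.4,0,0,0,1,4.4,0,2.4,0,0,0,1,4.4,0,2.4,0,0,0,1,4.4,0,2.4,0,0,0,1]}}

```text
t: 26.1
position: [0.5497, -0.1369, 0.0539]
tcp_rot: [-1.999, -1.896, -0.504]
wrist_force: [0.1, -0.1, -1.4]
opening: 0.0127
gripper_force: 69.7
```

```bash
python3 go.py 0.5 -250 17 8;cat > c.py <<'E'
from h import *
for cam in ('side','scene'):
    p,d=capture(cam)
    for q,z in (('carrier',.015),('flat_mid',.02),('stick_tip',.02)):
        for x in pinpoint(cam,q)[:3]:
            s=w2s(onplane(cam,x['point'],z)[0])
            if abs(s[0])<80 and abs(s[1])<170: print(cam,q,round(x['confidence'],2),np.round(x['point'],1),s.round(1))
np.savez('/tmp/sc',p=p)
E
python3 c.py
```

```text
8 rows
[2.7, -0.0, 1.4, 0.0, -0.0, -0.1]
[2.7, -0.0, 1.4, 0.0, -0.0, -0.1]
[2.7, -0.0, 1.4, 0.0, -0.0, -0.1]
[2.7, -0.0, 1.4, 0.0, -0.0, -0.1]
[2.7, -0.0, 1.4, 0.0, -0.0, -0.1]
[2.7, -0.0, 1.4, 0.0, -0.0, -0.1]
[2.7, -0.0, 1.4, 0.0, -0.0, -0.1]
[2.7, -0.0, 1.4, 0.0, -0.0, -0.1]
stick now: x 0.6 y -274.4 z 16.8 yaw err -0.50 lean 28.39 roll -0.12 [ 0.1 -0.1 -1.4] [-0.04  0.56  0.62  1.78 -0.79  1.28  0.88] 26.1
side carrier 0.59 [314.8 256.5] [  1.7 -20.9]
scene carrier 0.77 [300.2 280.1] [ -9.2 -27.4]
scene stick_tip 0.7 [312.5 266.4] [  9.1 -83. ]
```

{"name": "step_arm", "arguments": {"increments": [4.4,-0.05,2.4,0,0,0,1,4.4,-0.05,2.4,0,0,0,1,4.4,-0.05,2.4,0,0,0,1,4.4,-0.05,2.4,0,0,0,1,4.4,-0.05,2.4,0,0,0,1,4.4,-0.05,2.4,0,0,0,1,4.4,-0.05,2.4,0,0,0,1,4.4,-0.05,2.4,0,0,0,1]}}

```text
t: 27.3
position: [0.5514, -0.0968, 0.0537]
tcp_rot: [-1.999, -1.896, -0.504]
wrist_force: [-0.6, -0.4, -1.4]
opening: 0.013
gripper_force: 69.7
```

{"name": "step_arm", "arguments": {"increments": [4.4,-0.05,2.4,0,0,0,1,4.4,-0.05,2.4,0,0,0,1,4.4,-0.05,2.4,0,0,0,1,4.4,-0.05,2.4,0,0,0,1,4.4,-0.05,2.4,0,0,0,1,4.4,-0.05,2.4,0,0,0,1,4.4,-0.05,2.4,0,0,0,1]}}

```text
t: 28.0
position: [0.5529, -0.0618, 0.0536]
tcp_rot: [-1.999, -1.896, -0.504]
wrist_force: [1.1, -0.8, -1.4]
opening: 0.0129
gripper_force: 69.7
```

```bash
python3 go.py 0.5 -168 17 8;python3 v.py; python3 c.py
```

```text
8 rows
[3.5, -0.0, 1.8, 0.0, -0.0, -0.1]
[3.5, -0.0, 1.8, 0.0, -0.0, -0.1]
[3.5, -0.0, 1.8, 0.0, -0.0, -0.1]
[3.5, -0.0, 1.8, 0.0, -0.0, -0.1]
[3.5, -0.0, 1.8, 0.0, -0.0, -0.1]
[3.5, -0.0, 1.8, 0.0, -0.0, -0.1]
[3.5, -0.0, 1.8, 0.0, -0.0, -0.1]
[3.5, -0.0, 1.8, 0.0, -0.0, -0.1]
stick now: x 0.6 y -199.2 z 16.5 yaw err -0.50 lean 28.39 roll -0.11 [ 1.1 -0.8 -1.4] [-0.16  0.5   0.6   1.86 -0.8   1.2   0.79] 28.0
stick -156 centre 0.76 z 25.8
stick -136 centre 0.71 z 25.9
stick -116 centre 0.85 z 25.9
stick -96 centre 0.86 z 26.0
stick -76 centre 0.79 z 25.9
stick -56 centre 1.25 z 26.0
stick -36 centre 1.18 z 26.0
bar -125 [40.7 53.8] 28.5
bar -115 [40.6 53.9] 28.5
bar -105 [40.5 53.8] 28.6
bar -95 [40.6 53.8] 28.6
pin -24.7 -113.5
pin 26.8 -113.5
plate z 14.700486424401472
scene stick_tip 0.58 [288.2 283.7] [-3.8  9.4]
```

{"name": "step_arm", "arguments": {"increments": [4.4,-0.03,2.4,0,0,0,1,4.4,-0.03,2.4,0,0,0,1,4.4,-0.03,2.4,0,0,0,1,4.4,-0.03,2.4,0,0,0,1,3.5,0,1.9,0,0,0,1,1.8,0,1,0,0,0,1]}}

```text
t: 29.05
position: [0.5542, -0.0354, 0.0535]
tcp_rot: [-1.998, -1.897, -0.504]
wrist_force: [-0.6, -0.0, -2.0]
opening: 0.0131
gripper_force: 69.7
```

{"name": "step_arm", "arguments": {"increments": [0.9,0,0.5,0,0,0,1,0.9,0,0.5,0,0,0,1,0.9,0,0.5,0,0,0,1]}}

```text
t: 29.35
position: [0.5543, -0.0332, 0.0534]
tcp_rot: [-2.0, -1.896, -0.504]
wrist_force: [-0.0, -1.1, -0.7]
opening: 0.013
gripper_force: 69.6
```

```bash
python3 go.py 0.5 -168 17 2
```

```text
2 rows
[1.3, -0.1, 0.3, 0.1, -0.0, -0.3]
[1.3, -0.1, 0.3, 0.1, -0.0, -0.3]
stick now: x 0.7 y -170.6 z 16.3 yaw err -0.52 lean 28.38 roll -0.12 [-0.  -1.1 -0.7] [-0.2   0.48  0.59  1.88 -0.81  1.17  0.75] 29.35
```

{"name": "step_arm", "arguments": {"increments": [0.9,0,0.5,0,0,0,1,0.9,0,0.5,0,0,0,1]}}

```text
t: 29.55
position: [0.5544, -0.031, 0.0534]
tcp_rot: [-1.999, -1.896, -0.504]
wrist_force: [0.0, -0.7, -1.1]
opening: 0.013
gripper_force: 69.6
```

{"name": "step_arm", "arguments": {"increments": [0.7,0,0.4,0,0,0,1,0.7,0,0.4,0,0,0,1]}}

```text
t: 29.75
position: [0.5545, -0.0295, 0.0533]
tcp_rot: [-2.0, -1.896, -0.503]
wrist_force: [-0.6, -2.9, -1.0]
opening: 0.013
gripper_force: 69.7
```

{"name": "step_arm", "arguments": {"increments": [0.7,0,0.4,0,0,0,1,0,0,0,0,0,0,1]}}

```text
t: 29.95
position: [0.5546, -0.0294, 0.0534]
tcp_rot: [-2.001, -1.896, -0.503]
wrist_force: [-0.9, -4.2, -0.2]
opening: 0.0131
gripper_force: 70.1
```

```bash
python3 go.py 0.5 -168 17 2
```

```text
2 rows
[-0.3, -0.2, -0.6, 0.1, 0.0, -0.3]
[-0.3, -0.2, -0.6, 0.1, 0.0, -0.3]
stick now: x 0.9 y -166.8 z 16.3 yaw err -0.55 lean 28.33 roll -0.09 [-0.9 -4.2 -0.2] [-0.21  0.48  0.58  1.88 -0.81  1.17  0.74] 29.95
```

The carrier is seated: the force rises and travel stops at the expected y. Withdrawing the stick.

{"name": "step_arm", "arguments": {"increments": [-8.8,0,-4.8,0,0,0,1,-13,0,-7.2,0,0,0,1,-30,0,-16.3,0,0,0,1,-30,0,-16.3,0,0,0,1,-30,0,-16.3,0,0,0,1,-30,0,-16.3,0,0,0,1,-30,0,-16.3,0,0,0,1,-30,0,-16.3,0,0,0,1]}}

```text
t: 30.75
position: [0.5418, -0.2604, 0.0539]
tcp_rot: [-2.0, -1.895, -0.504]
wrist_force: [0.2, -0.2, -0.9]
opening: 0.0127
gripper_force: 69.6
```

{"name": "step_arm", "arguments": {"increments": [-8.8,0,-4.8,0,0,0,1,0,0,0,0,0,0,1]}}

```text
t: 30.95
position: [0.5408, -0.2708, 0.0536]
tcp_rot: [-2.003, -1.893, -0.503]
wrist_force: [0.8, 0.6, -1.5]
opening: 0.0131
gripper_force: 69.7
```

```bash
python3 go.py 0.5 -400 1.5 5; python3 v.py; python3 c.py
```

```text
5 rows
[0.1, 0.6, 3.5, 0.0, 0.0, -0.1]
[0.1, 0.6, 3.5, 0.0, 0.0, -0.1]
[0.1, 0.6, 3.5, 0.0, 0.0, -0.1]
[0.1, 0.6, 3.5, 0.0, 0.0, -0.1]
[0.1, 0.6, 3.5, 0.0, 0.0, -0.1]
stick now: x -2.4 y -408.6 z 16.5 yaw err -0.70 lean 28.33 roll -0.17 [ 0.8  0.6 -1.5] [ 0.17  0.69  0.65  1.6  -0.77  1.42  1.01] 30.95
stick -366 centre -2.06 z 25.8
stick -346 centre -2.03 z 25.8
stick -326 centre -1.78 z 25.8
stick -306 centre -1.74 z 25.8
stick -286 centre -1.72 z 25.8
stick -266 centre -1.21 z 25.8
stick -246 centre -1.22 z 25.8
plate z None
```

{"name": "step_arm", "arguments": {"increments": [-2.4,0,4.4,0,0,0,1,-2.4,0,4.4,0,0,0,1,-1.4,0,2.6,0,0,0,1,-0.7,0,1.3,0,0,0,1,-0.5,0,0.9,0,0,0,1,0,0,0,0,0,0,1]}}

```text
t: 32.0
position: [0.5419, -0.2681, 0.0384]
tcp_rot: [-1.999, -1.896, -0.504]
wrist_force: [0.6, -0.2, -1.3]
opening: 0.0129
gripper_force: 69.7
```

```bash
python3 go.py 0.5 -400 0 5
```

```text
5 rows
[0.9, 0.4, 0.8, 0.0, -0.0, -0.1]
[0.9, 0.4, 0.8, 0.0, -0.0, -0.1]
[0.9, 0.4, 0.8, 0.0, -0.0, -0.1]
[0.9, 0.4, 0.8, 0.0, -0.0, -0.1]
[0.9, 0.4, 0.8, 0.0, -0.0, -0.1]
stick now: x -1.5 y -405.8 z 1.3 yaw err -0.51 lean 28.39 roll -0.13 [ 0.6 -0.2 -1.3] [ 0.17  0.71  0.64  1.61 -0.78  1.4   1.02] 32.0
```

{"name": "step_arm", "arguments": {"increments": [-0.6,0,1.1,0,0,0,1,0,0,0,0,0,0,1,0,0,0,0,0,0,0,0,0,0,0,0,0,0,0,0,0,0,0,0,0,0,0,0,0,0,0,0,0,0,-15,0,0,0,0,0,0,-30,0,0,0,0]}}

```text
t: 32.8
position: [0.5404, -0.2882, 0.0765]
tcp_rot: [-1.996, -1.894, -0.502]
wrist_force: [0.2, -0.9, 0.0]
opening: 0.0428
gripper_force: 0.0
```

{"name": "step_arm", "arguments": {"increments": [0,0,-40,0,0,0,0,0,0,-40,0,0,0,0,0,0,-40,0,0,0,0,0,0,-40,0,0,0,0,0,0,0,0,0,0,0,0,0,0,0,0,0,0]}}

```text
t: 33.4
position: [0.5368, -0.3667, 0.219]
tcp_rot: [-2.002, -1.897, -0.504]
wrist_force: [-0.5, -0.7, 0.1]
opening: 0.0429
gripper_force: 0.0
```

```bash
python3 s.py; python3 c.py; python3 b.py w12 push_stick stick_tip; python3 - <<'E'
from h import *
f=np.load('/tmp/w12.npz');p,d=f['p'],f['d'];st=dict(position=f['pos'],tcp_rot=f['rot'])
vv,uu=np.mgrid[0:480,0:640];P=bydepth('wrist',np.stack([uu.ravel(),vv.ravel()],1),d.ravel(),st).reshape(480,640,3)
roi=(P[...,0]>.48)&(P[...,0]<.60)&(P[...,1]<-.06)&(P[...,1]>-.45)&(d>0)
q=P[roi&(P[...,2]>.047)&(P[...,2]<.06)]*1000
print(len(q)); print(cv2.minAreaRect(q[:,:2].astype(np.float32)),np.median(q[:,2]))
# look into mouth: points inside hood
t=np.radians(TH);D=P[...,:2]-SO;X=(np.cos(t)*D[...,0]+np.sin(t)*D[...,1])*1000;Y=(-np.sin(t)*D[...,0]+np.cos(t)*D[...,1])*1000;Z=P[...,2]*1000
k=(Y>-100)&(Y<15)&(abs(X)<35)&(d>0);print('infeed z',k.sum(),np.percentile(Z[k],[5,50,95]) if k.any() else '')
k=(Y>22)&(Y<150)&(abs(X)<45)&(d>0)&(Z<32);print('inside',k.sum(),(Y[k].min(),np.median(Z[k])) if k.any() else '')
E
```

```text
33.4 [ 0.3   0.66  0.71  1.28 -0.71  1.75  0.95] [ 0.5368 -0.3667  0.219 ] [  -2.2 -501.5] yaw -89.67970194597477 lean 28.284802386286103 [-0.5 -0.7  0.1]
side carrier 0.16 [329.3 261.4] [ 37.1 -45.5]
[ 0.5372 -0.3649  0.2172] [ 0.3   0.66  0.71  1.28 -0.71  1.75  0.95] [[0.047, 0.999, 0.022], [0.878, -0.052, 0.476], [0.476, -0.003, -0.879]]
push_stick 0.92 [324.3 227.9] [ 0.5432 -0.286   0.0538]
stick_tip 0.57 [318.9  24.4] [ 0.5502 -0.0621  0.001 ]
1304
((541.291015625, -273.91448974609375), (58.885101318359375, 14.07060432434082), 86.69105529785156) 53.00026898571419
infeed z 0 
inside 0
```

```bash
python3 -c "
from bench import ctrl;print(ctrl.close_job())"
```

```text
the job is handed in; nothing more can be done
None
```

The job is handed in: the carrier was turned flush to the alignment bar (within about 0.3° before the push), slid under the guard until it stopped against the end stop, and the stick was drawn out and laid on its blade in front of the infeed; I couldn't see inside the hood to confirm the flat is still flush.

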